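# Put the jars away behind the lip of the covered rack

## Robot

A 7-joint arm with a two-finger parallel gripper is mounted at the origin on the work surface. World frame = base frame: x ahead of the robot, y to its left, z up, the work surface at z = 0. Lengths are in m, angles in degrees, forces in N, time in s.
With the tool pointing down it reaches from about 0.425 to 0.875 m from the base axis. Payload 4.7 kg.
Tool frame: the origin (TCP) lies at the very end of the fingers, on their centre line; the grasp point (between the pads) lies env.grip_point_offset behind it (env.grip_point_offset is the distance from the TCP to the grasp point, in m); z points along the fingers, y is the direction in which the jaws open and shut (so a half turn about z gives the same grasp; the last joint's range is limited). The gripper opens to 87 mm and grips with 3 to 60 N. Pads are 19 mm wide; open, the fingers measure 117 mm over their backs; the gripper's body (75 mm by 190 mm) begins 51 mm behind the grasp point.
Start: joints at [70.422, 18.392, -4.016, 83.108, 1.295, 78.541, -3.26], TCP at [0.226, -0.609, 0.199] pointing down, gripper open.
Joint ranges: [-163.93, 163.93], [-17.29, 119.83], [-79.2, 71.16], [3.27, 140.29], [-89.18, 269.18], [5.43, 117.66], [-154.24, 154.24]. Speed limits (degrees/s): [147.25, 147.25, 180, 180, 180, 180, 180].

## Interface

Orientations are given as [roll, pitch, yaw] about the fixed x, y, z axes, in that order (R = Rz(yaw) Ry(pitch) Rx(roll)).
In Python, from cell import env gives the robot as it stands.
- The arm moves only by the tool send_rows, never from a script. Its argument "plan" is a list of rows, each a list of 7 numbers: the finger opening in mm, from 0 to 87, then the shift along the tool's x, y, z in mm, then the turn, a rotation vector about the tool's x, y, z in rad. A call has 1 to 12 rows; each row shifts and turns the commanded pose from where the row before left it, along the tool's axes as they then stand; what a row does not reach is not made up. A row lasts 1/10 s, in which the tool goes at most 50 mm and 8.59 degrees, less where a joint would pass 70% of its speed; a pose out of reach is approached as far as the arm can. A call is refused whole if a number of a shift passes 50 or a number of a turn 0.15, either way. A call with a gripper value outside its range is refused whole. The fingers move at their own pace and stop on an object; "grip_force" is the grip in N (left out, the last holds). Time passes only in rows, so rows that do not move let the fingers close. It gives the time, the measured TCP pose, the force and the opening at its end, in the units of the state.
- env.get_obs(): the state, without advancing time (a new reading comes with each control period).
- env.read_camera(name): name is "scene" or "top" or "wrist"; returns the picture (384x512x3 uint8, red, green, blue); there is no depth.
- env.get_calibration(name): a dict with "fx", "fy", "cx", "cy" (pixels), "k1" (the pictures are not rectified: a ray, as slopes to the right and down, at radius r is drawn at 1 + k1 r^2 times it, then the intrinsics apply), "extrinsics" (4x4, takes a point from camera to world coordinates). Camera axes: x right, y down, z forward; pixel columns grow to the right and rows downward; lengths in m; the calibration is good to about 2 mm. A picture is of the moment at which its call begins: read the wrist's pose just before it. get_calibration takes no time and is no camera call; for the wrist camera it gives the pose at the moment of the call.
- env.sign_off(): hands the job in, once; it reports no verdict.
Trained networks look in the newest picture that a camera, given by its name, has taken for a name from the list of things; names that differ only in an ending like _2 or _b are one class to them, and where a whole thing is asked for, a point or a joint stands for the part that bears it (a point fixed in the world has none). Each returns a list of dicts, best first, with "confidence" (0 to 1); they miss things now and then, are a little off and sometimes report something else, mostly with a low value. They report only what shows in the picture. A call takes as long as a camera call. They do not tell look-alikes from the thing itself.
- env.regions_of(camera, query): "region" (384x512 bool, what is visible of it) and "rect" ([left, top, right, bottom] in pixels, round what is visible of it).
The state is a dict: "time_s": time; "qpos": joint angles; "joint_velocities": joint speeds; "effort": joint torques, N m; "tool_pos": TCP position; "tool_rot": TCP orientation; "force": force on the tool from outside, world axes, zero at the start; "wrist_torque": the same for the moment, N m; "grip_width": finger opening in m.
Only numpy, scipy, OpenCV 4.12 (cv2) and the standard library are available. Lean on these libraries where they do the work, as an engineer would, in place of code of your own. Each camera call takes 0.05 s, during which the arm holds its last target. There are 200 camera calls.

## Task

Raise the clear lid of the grey rack and lock its folding stay by pushing the knee past straight to its stop, so that the lid stays up unaided. Then lift every amber jar on the bench over the rack's front lip and stand it upright on the rack floor behind the lip, leaving the lid up with its stay locked. Leave the white bottle, the beaker and the spoon where they are.

Things in the scene. Friction and masses are not known exactly. Their poses are not given: they have to be found in the camera images.
- rack_bay (a point): centre of the top face of the floor board, 20 mm above the bench, of a fixed grey open-fronted rack 180 deep (x), 360 wide (y), 98 high. x points from the front lip to the back, z up. The space behind the lip is x -82 to +82, y -172 to +172 mm from this point; side and back walls are 8 mm thick and rise 78 mm above the floor board; in front there is only the lip
- rack_lip (a point): middle of the top edge of the rack's front retaining lip; the lip is 8 mm thick and stands 30 mm above the rack's floor board (50 mm above the bench)
- lid_hinge (a point): middle of the lid's hinge line, along the rack's y axis at the top of its back wall, 100 mm above the bench
- lid_handle (a point): centre of the lid's handle: dark round bar 10 mm thick, 110 mm long, parallel to the hinge, 225 mm from it, 45 mm in front of the lid's front edge, joined to the lid at its ends only. Can be pinched from above (one finger before the bar, one between bar and lid) and turns between the fingers as it follows its arc about the hinge, up and away from the robot
- lid (a joint): angle of the clear aluminium-framed lid (350 g, 180 mm deep, 360 mm wide): 0 shut, grows as it is raised. The straight stay stops it at 1.54; with the stay locked it stands at about 1.52. The hinge is a little stiff: let go above about 1.3 the lid stands until touched; lower it falls shut
- stay_foot (a point): lower pivot of the folding stay, outside the rack's right-hand (-y) wall; the stay is two steel bars 10 mm thick, each 92 mm from pivot to pivot, joined by a knee; the upper bar is pivoted on the lid's side 120 mm from the hinge
- stay_pin (a point): middle of the free part of the black pin at the stay's knee: 16 mm thick, along the rack's y, reaching 16 mm to either side of this point. With the lid up the knee lies on the robot's side of the line between the stay's end pivots; a few newtons push the pin away from the robot (rack +x, sinking a little on its 92 mm arc about stay_foot) through straight to its stop 10 mm beyond
- knee (a joint): angle of the stay's knee: 0 folded with the lid shut, 2.795 straight, about 3.01 at the stop past straight, where it is locked
- jar0_mid (a point): closed amber jar with a white screw cap, an upright plain cylinder 46 mm in diameter and 54 mm tall, about 120 g, heaviest near its foot; the point is its centre, 27 mm above its foot; its z axis points up along the jar. All jars are alike; the number present varies (absent ones read None)
- jar1_mid (a point): closed amber jar with a white screw cap, an upright plain cylinder 46 mm in diameter and 54 mm tall, about 120 g, heaviest near its foot; the point is its centre, 27 mm above its foot; its z axis points up along the jar. All jars are alike; the number present varies (absent ones read None)
- jar2_mid (a point): closed amber jar with a white screw cap, an upright plain cylinder 46 mm in diameter and 54 mm tall, about 120 g, heaviest near its foot; the point is its centre, 27 mm above its foot; its z axis points up along the jar. All jars are alike; the number present varies (absent ones read None)
- jar3_mid (a point): closed amber jar with a white screw cap, an upright plain cylinder 46 mm in diameter and 54 mm tall, about 120 g, heaviest near its foot; the point is its centre, 27 mm above its foot; its z axis points up along the jar. All jars are alike; the number present varies (absent ones read None)
- jar4_mid (a point): closed amber jar with a white screw cap, an upright plain cylinder 46 mm in diameter and 54 mm tall, about 120 g, heaviest near its foot; the point is its centre, 27 mm above its foot; its z axis points up along the jar. All jars are alike; the number present varies (absent ones read None)
- jar5_mid (a point): closed amber jar with a white screw cap, an upright plain cylinder 46 mm in diameter and 54 mm tall, about 120 g, heaviest near its foot; the point is its centre, 27 mm above its foot; its z axis points up along the jar. All jars are alike; the number present varies (absent ones read None)
- bottle_mid (a point): bystander: white plastic bottle with a red cap, 72 mm in diameter, 170 mm tall; centre half-way up
- beaker_mid (a point): bystander: open glass beaker 72 mm across, 85 mm tall; centre half-way up
- spoon: bystander: steel spoon lying on the bench
Things that resemble listed ones, but are neither listed nor needed, are in the scene too. What is shaped like the part that bears jar3_mid but green is not meant.

How it is judged:
By the outcome, as a careful person would: the job done as asked, in the order asked, and still so for the second after the job is handed in, with the robot touching nothing.
Of jar0, jar1, jar2, jar3, jar4, jar5 only 4 to 6 are there at a start; the rules pass over those that are not, and their reading is None.
At some moment in a run one of jar0, jar1, jar2, jar3, jar4, jar5 may be knocked a few centimetres aside while the robot is not near it.
It also fails if it takes over 210 s, if anything falls off the work surface, if the arm or the gripper's body presses on something with over 40 N, if the wrist force passes 120 N, or if a joint passes its speed limit or range.

## Working session

There is one attempt and no reset: what is moved stays moved. The work goes in short steps, Python scripts to look and compute and a tool call to move; the robot and the scene stay as the last step left them, time stands still between calls to the robot, and variables do not carry over. Pictures are saved under pics/ and viewed, about 12 in all and at most 16, crops included, and the job is handed in when it is done.

Besides the shell and the picture viewer there is one more tool, called after ">>>" in YAML: its name, and indented under it one key for each argument. send_rows: Moves the arm, as the interface text tells. Its arguments: {"type":"object","properties":{"plan":{"type":"array"},"grip_force":{"type":"number"}},"required":["plan"]}

```bash
ls; mkdir -p pics
python3 - <<'E'
from cell import env
import cv2
o=env.get_obs(); print({k:o[k] for k in('time_s','tool_pos','tool_rot','force','grip_width','qpos')}, env.grip_point_offset)
for n in('scene','top'):
    im=env.read_camera(n); cv2.imwrite(f'pics/{n}0.png',cv2.resize(im[:,:,::-1],(800,600),interpolation=cv2.INTER_CUBIC)); print(n,env.get_calibration(n))
E
```

```text
pics
{'time_s': 0.0, 'tool_pos': array([ 0.22616456, -0.60875236,  0.19746275]), 'tool_rot': array([-1.79890823e+02,  7.85218779e-03,  2.03902209e+01]), 'force': array([-0.42063637, -0.74065411,  0.09088661]), 'grip_width': 0.08680671274609046, 'qpos': array([70.42095887, 18.43970587, -4.01579253, 83.17393514,  1.29727567,
       78.54090617, -3.25925795])} 0.0187
scene {'fx': 446.22211108298313, 'fy': 446.22211108298313, 'cx': 260.89136517973577, 'cy': 186.90084347702523, 'k1': 0.05020156629232431, 'extrinsics': array([[ 0.62264281,  0.65501456, -0.42810263,  1.01561283],
       [ 0.78239264, -0.53044155,  0.32633345, -0.46303266],
       [-0.01333026, -0.53813352, -0.84275419,  0.95391082],
       [ 0.        ,  0.        ,  0.        ,  1.        ]])}
top {'fx': 347.1475247011988, 'fy': 347.1475247011988, 'cx': 248.6478958778739, 'cy': 188.53375233120317, 'k1': 0.03723027677114211, 'extrinsics': array([[-0.018586  , -0.99789397,  0.06214644,  0.49096998],
       [-0.99975936,  0.01927324,  0.0104773 , -0.12278742],
       [-0.011653  , -0.06193676, -0.99801205,  1.13203529],
       [ 0.        ,  0.        ,  0.        ,  1.        ]])}
```

View pics/scene0.png

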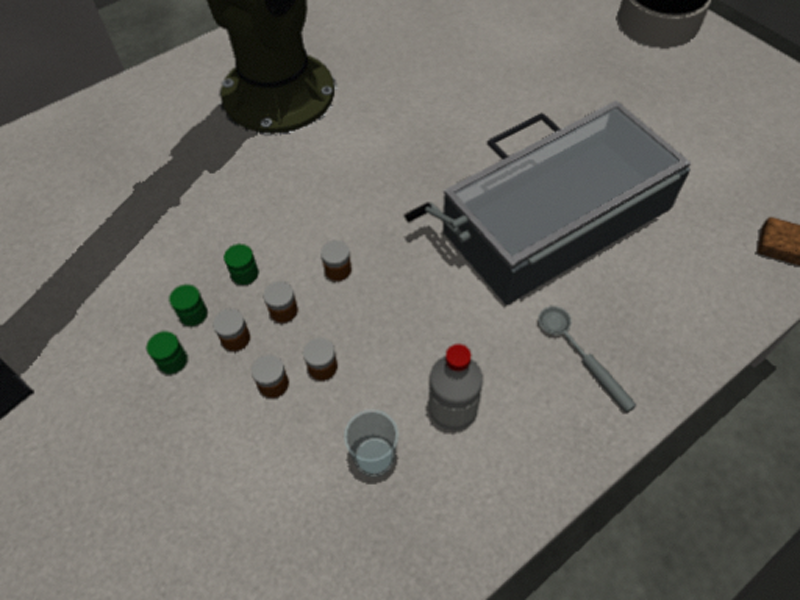

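View pics/top0.png

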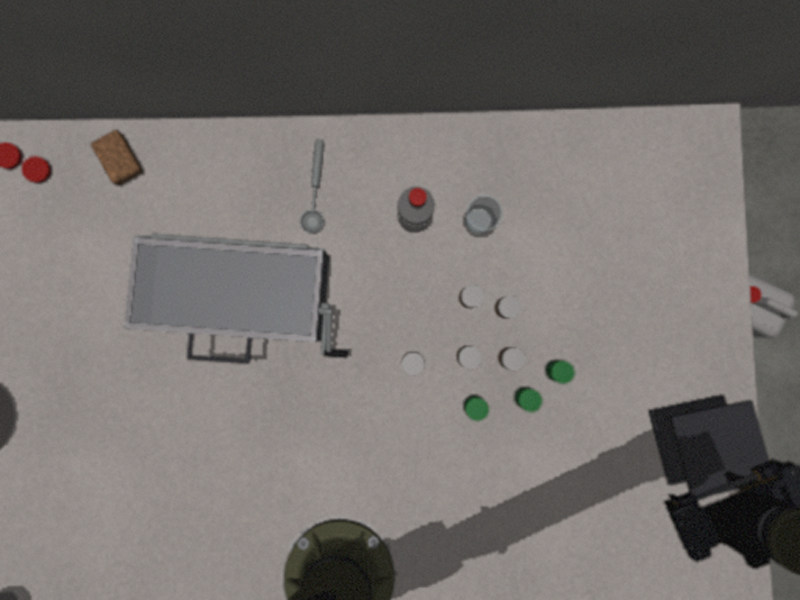

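The scene shows five white-capped amber jars; in the 800 px top view they are at (471,297), (507,307), (413,363), (469,357) and (513,358). The three green-capped look-alikes are at (476,408), (529,400) and (561,372). The rack is at (225,290) with its lid shut, the handle is at (220,350) and the pin at (337,352).

```bash
cat > h.py <<'E'
import numpy as np, cv2
from cell import env
from scipy.optimize import least_squares
def KD(c): return np.array([[c['fx'],0,c['cx']],[0,c['fy'],c['cy']],[0,0,1.]]),np.array([c['k1'],0,0,0,0.])
def ray(c,px):
    K,D=KD(c); s=cv2.undistortPoints(np.array([[px]],float),K,D)[0,0]; E=c['extrinsics']
    return E[:3,3],E[:3,:3]@np.array([s[0],s[1],1])
def at_z(c,px,z):
    o,d=ray(c,px); return o+d*(z-o[2])/d[2]
def proj(c,P):
    K,D=KD(c); M=np.linalg.inv(c['extrinsics'])
    return cv2.projectPoints(np.atleast_2d(P).astype(float),cv2.Rodrigues(M[:3,:3])[0],M[:3,3],K,D)[0][:,0]
def tri(cs,pxs):
    A=np.zeros((3,3));b=np.zeros(3)
    for c,p in zip(cs,pxs):
        o,d=ray(c,p); d/=np.linalg.norm(d); Q=np.eye(3)-np.outer(d,d); A+=Q;b+=Q@o
    return np.linalg.solve(A,b)
def cyl_outline(P,r,h,n=32):
    a=np.linspace(0,2*np.pi,n); return np.array([[P[0]+r*np.cos(t),P[1]+r*np.sin(t),z] for z in(0,h) for t in a])
def jar_fit(c,reg,z0=0.0,r=.023,h=.054):
    "fit jar xy on bench (foot at z0) to centroid of the silhouette"
    m=reg.astype(np.uint8); ys,xs=np.nonzero(m); cen=np.array([xs.mean(),ys.mean()])
    def f(p):
        o=cyl_outline(p,r,h)+[0,0,z0]; hull=cv2.convexHull(proj(c,o).astype(np.float32)); M=cv2.moments(hull)
        return np.array([M['m10']/M['m00'],M['m01']/M['m00']])-cen
    return least_squares(f,at_z(c,cen,z0+.027)[:2]).x
def mean_color(im,reg): return im[reg].mean(0).round().astype(int)
E
python3 - <<'E'
from h import *
for n in('top','scene'):
    im=env.read_camera(n); c=env.get_calibration(n)
    print(n)
    for q in('jar0_mid','lid','lid_handle','stay_pin','knee','bottle_mid','beaker_mid','spoon','rack_bay'):
        try: R=env.regions_of(n,q)
        except Exception as e: print(q,e); continue
        for r in R:
            g=r['region']
            if not g.any(): continue
            ys,xs=np.nonzero(g); s=''
            if 'jar' in q: s=jar_fit(c,g).round(4)
            print(q,round(r['confidence'],2),np.array(r['rect']).round(),(round(xs.mean(),1),round(ys.mean(),1)),g.sum(),mean_color(im,g),s)
            if q in('lid','lid_handle','stay_pin','knee') and r['confidence']>.4: print('   quad',cv2.boxPoints(cv2.minAreaRect(np.c_[xs,ys].astype(np.float32))).round(1).tolist())
E
```

```text
top
jar0_mid 0.47 [293. 224. 306. 237.] (np.float64(299.1), np.float64(227.9)) 163 [142 138 136] [ 0.4326 -0.2674]
lid 0.69 [ 79. 151. 214. 231.] (np.float64(143.2), np.float64(186.6)) 7513 [118 118 120] 
   quad [[77.4000015258789, 226.0], [83.5, 149.8000030517578], [213.1999969482422, 160.10000610351562], [207.10000610351562, 236.39999389648438]]
lid_handle 0.61 [ 79. 152. 212. 236.] (np.float64(143.4), np.float64(186.7)) 7296 [118 118 120] 
   quad [[78.0, 227.0], [82.9000015258789, 151.89999389648438], [213.5, 160.39999389648438], [208.60000610351562, 235.60000610351562]]
stay_pin 0.5 [206. 204. 221. 233.] (np.float64(212.0), np.float64(219.3)) 179 [78 77 77] 
   quad [[197.60000610351562, 208.1999969482422], [210.39999389648438, 201.8000030517578], [223.0, 227.0], [210.1999969482422, 233.39999389648438]]
knee 0.7 [259. 224. 270. 237.] (np.float64(263.7), np.float64(231.9)) 177 [149 146 144] 
   quad [[257.0, 225.0], [271.0, 225.0], [271.0, 239.0], [257.0, 239.0]]
knee 0.58 [206. 212. 223. 228.] (np.float64(212.8), np.float64(223.9)) 96 [60 60 60] 
   quad [[201.3000030517578, 21
[... 1805 characters left out ...]
 294. 145.] (np.float64(271.6), np.float64(136.2)) 183 [50 51 49] 
   quad [[257.79998779296875, 140.89999389648438], [258.29998779296875, 128.39999389648438], [289.3999938964844, 129.6999969482422], [288.8999938964844, 142.1999969482422]]
bottle_mid 0.76 [274. 217. 308. 277.] (np.float64(290.4), np.float64(249.1)) 1514 [77 63 60] 
beaker_mid 0.89 [216. 260. 252. 302.] (np.float64(237.4), np.float64(282.9)) 1102 [ 94 101 100] 
spoon 0.82 [347. 198. 406. 262.] (np.float64(374.4), np.float64(227.2)) 607 [85 90 88] 
spoon 0.65 [262.  66. 441. 194.] (np.float64(357.5), np.float64(126.7)) 11765 [77 79 80] 
rack_bay 0.71 [260.  64. 442. 196.] (np.float64(357.6), np.float64(126.5)) 12052 [77 79 80]
```

Run:
```python
from h import *
a=env.read_camera('top')[:,:,::-1][140:250,60:240]; b=env.read_camera('scene')[:,:,::-1][55:200,250:450]
a=cv2.resize(a,None,fx=4,fy=4,interpolation=cv2.INTER_CUBIC)
b=cv2.resize(b,None,fx=4,fy=4,interpolation=cv2.INTER_CUBIC)
a=cv2.convertScaleAbs(a,alpha=1.5);b=cv2.convertScaleAbs(b,alpha=1.8)
cv2.imwrite('pics/ra.png',a);cv2.imwrite('pics/rb.png',b)
```

```text
(no output)
```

View pics/ra.png

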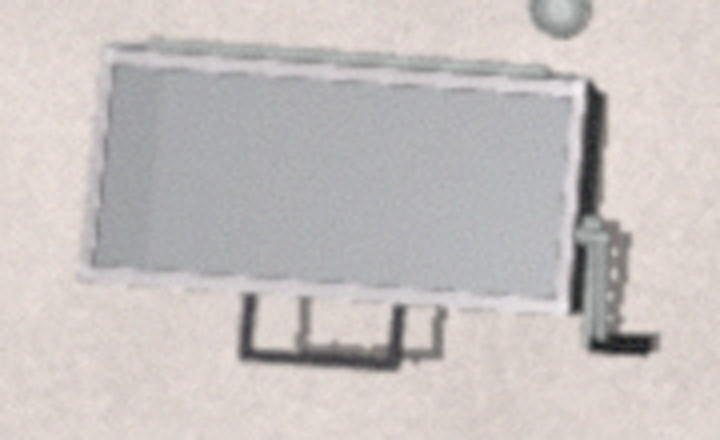

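View pics/rb.png

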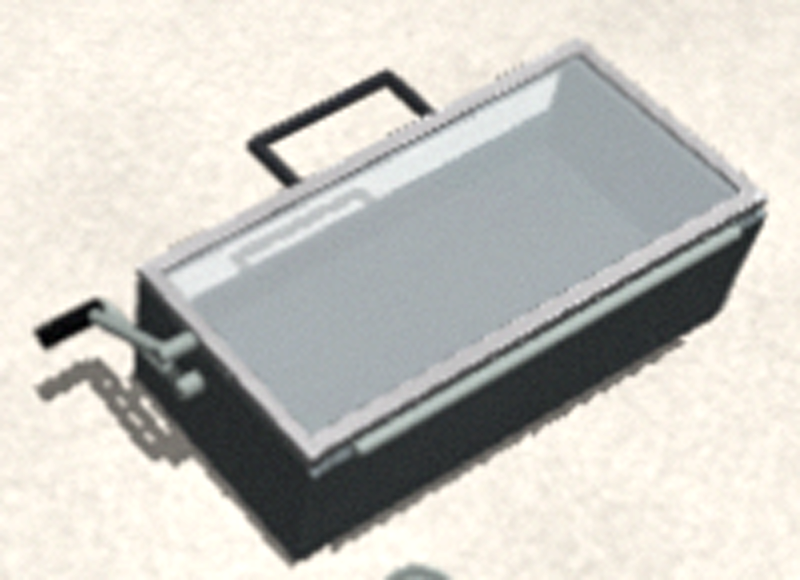

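Run:
```python
from h import *
ct=env.get_calibration('top'); cs=env.get_calibration('scene')
T=lambda p:np.array([59.5+(p[0]+.5)/4,139.5+(p[1]+.5)/4]); S=lambda p:np.array([249.5+(p[0]+.5)/4,54.5+(p[1]+.5)/4])
L=dict(BL=((108,48),(765,195)),BR=((590,82),(312,462)),FR=((572,312),(145,275)),FL=((82,275),(582,45)),hL=((243,357),(388,75)),hR=((398,367),(252,143)),pinIn=((595,343),(97,305)),pinOut=((657,345),(40,333)))
P={k:tri([ct,cs],[T(a),S(b)]) for k,(a,b) in L.items()}
for k,v in P.items(): print(k,v.round(4))
w=(P['BL']-P['BR']+P['FL']-P['FR'])[:2]; print('yaw', np.degrees(np.arctan2(-w[0],w[1])), [np.linalg.norm(P[a]-P[b]) for a,b in (('BL','BR'),('FL','FR'),('BL','FL'),('BR','FR'))])
w=(P['hL']-P['hR'])[:2]; print(np.degrees(np.arctan2(-w[0],w[1])),np.linalg.norm(w))
# jars from caps in top (800px view)
for u,v in [(471,297),(507,307),(413,363),(469,357),(513,358),(476,408),(529,400),(561,372)]: print((u,v),at_z(ct,(u*.64-.18,v*.64-.18),.054).round(3))
for n,z,q in(('bottle',0.17,(417,197)),('beaker',.0,(480,222))): print(n,at_z(ct,(q[0]*.64,q[1]*.64),z).round(3))
```

```text
BL [0.6749 0.368  0.1082]
BR [0.6437 0.0122 0.1041]
FR [0.4735 0.0287 0.102 ]
FL [0.5069 0.3883 0.1017]
hL [0.4439 0.2698 0.101 ]
hR [0.4346 0.1552 0.1043]
pinIn [0.4472 0.0155 0.0591]
pinOut [ 0.4458 -0.0318  0.066 ]
yaw -5.157724720731819 [np.float64(0.35721605439740556), np.float64(0.3610906996880306), np.float64(0.16932621533021736), np.float64(0.17101379961099125)]
-4.627535224296571 0.11497844363070482
(471, 297) [ 0.551 -0.275  0.054]
(507, 307) [ 0.53  -0.345  0.054]
(413, 363) [ 0.422 -0.157  0.054]
(469, 357) [ 0.432 -0.267  0.054]
(513, 358) [ 0.429 -0.353  0.054]
(476, 408) [ 0.333 -0.278  0.054]
(529, 400) [ 0.347 -0.382  0.054]
(561, 372) [ 0.4   -0.446  0.054]
bottle [ 0.725 -0.167  0.17 ]
beaker [ 0.711 -0.306  0.   ]
```

```bash
cat >> h.py <<'E'
from scipy.spatial.transform import Rotation as Rn
def go(wps,start=None,step=40.,ang=.13):
    """wps: list of (opening, x,y,z,yaw[,tilt rot]) tool down; prints rows from the measured pose"""
    o=env.get_obs(); p=np.array(o['tool_pos']); R=Rn.from_euler('xyz',o['tool_rot'],degrees=True)
    if start: p=np.array(start[:3]); R=Rn.from_euler('xyz',[180,0,start[3]],degrees=True)
    rows=[]
    for g,x,y,z,yaw in wps:
        P=np.array([x,y,z]); Rt=Rn.from_euler('xyz',[180,0,yaw],degrees=True)
        tot=(R.inv()*Rt).as_rotvec(); d=P-p
        n=max(1,int(np.ceil(np.linalg.norm(d)*1e3/step)),int(np.ceil(np.linalg.norm(tot)/ang)))
        for i in range(n):
            s=R.inv().apply(d/n)*1e3
            rows.append([g]+[int(v) for v in s.round()]+[round(float(v),3)+0. for v in tot/n])
            R=R*Rn.from_rotvec(tot/n)
        p=P; R=Rt
    print(len(rows),'rows',o['time_s'],np.round(o['tool_pos'],4),np.round(o['tool_rot'],1),'F',np.round(o['force'],1),'w',round(o['grip_width']*1e3,1))
    print(str(rows).replace(' ',''))
YAW=-5.0; RX=np.array([np.cos(np.radians(YAW)),np.sin(np.radians(YAW)),0]); RY=np.array([-RX[1],RX[0],0])
HINGE=np.array([.6634,.1929,.100])
def stay():
    h=HINGE
    t=lambda a:np.array([-120*np.cos(a),120*np.sin(a)])   # rack x,z from hinge, mm
    f=least_squares(lambda f:[np.linalg.norm(f-t(0))-2*92*np.sin((np.pi-2.795)/2),np.linalg.norm(f-t(1.54))-184],[-100,-25]).x
    return f,t
E
python3 - <<'E'
from h import *
f,t=stay(); print('foot rel hinge mm',f,'top',t(1.52))
print('straight pin',(f+t(1.54))/2)
for a in(1.3,1.4,1.5):
    d=t(a)-f; L=np.linalg.norm(d); m=(f+t(a))/2; n=np.array([-d[1],d[0]])/L; print(a,'pin',m+n*np.sqrt(92**2-L*L/4))
pin=np.array([.4465,-.008,.0625])-HINGE; print('shut pin rack xyz rel hinge',pin@RX,pin@RY,pin[2])
go([(87,.50,-.30,.25,45),(40,.47,.10,.22,85),(40,.4393,.2125,.16,85)])
E
```

```text
foot rel hinge mm [-110.12608988  -30.15159645] top [ -6.09293819 119.84521728]
straight pin [-56.91053248  44.89575161]
1.3 pin [-106.69872954   61.78454008]
1.4 pin [-91.56836168  59.95728615]
1.5 pin [-72.84595573  53.95661717]
shut pin rack xyz rel hinge -0.19856504129809505 -0.21903959544859872 -0.037500000000000006
26 rows 1.2 [ 0.2264 -0.6093  0.1986] [180.    0.   20.4] F [-0.  -0.1 -0.1] w 86.8
[[87,33,-18,-5,0.0,0.0,-0.039],[87,34,-16,-5,0.0,0.0,-0.039],[87,34,-15,-5,0.0,0.0,-0.039],[87,35,-14,-5,0.0,0.0,-0.039],[87,35,-12,-5,0.0,0.0,-0.039],[87,36,-11,-5,0.0,0.0,-0.039],[87,36,-10,-5,0.0,0.0,-0.039],[87,37,-8,-5,0.0,0.0,-0.039],[87,37,-7,-5,0.0,0.0,-0.039],[87,37,-5,-5,0.0,0.0,-0.039],[87,37,-4,-5,0.0,0.0,-0.039],[40,24,-28,3,0.0,0.0,-0.063],[40,25,-26,3,0.0,0.0,-0.063],[40,27,-24,3,0.0,0.0,-0.063],[40,29,-23,3,0.0,0.0,-0.063],[40,30,-21,3,0.0,0.0,-0.063],[40,31,-19,3,0.0,0.0,-0.063],[40,32,-17,3,0.0,0.0,-0.063],[40,33,-15,3,0.0,0.0,-0.063],[40,34,-13,3,0.0,0.0,-0.063],[40,35,-10,3,0.0,0.0,-0.063],[40,36,-8,3,0.0,0.0,-0.063],[40,27,-10,15,0.0,0.0,0.0],[40,27,-10,15,0.0,0.0,0.0],[40,27,-10,15,0.0,0.0,0.0],[40,27,-10,15,0.0,0.0,0.0]]
```

>>> send_rows:
  plan:
    - [87,33,-18,-5,0,0,-0.039]
    - [87,34,-16,-5,0,0,-0.039]
    - [87,34,-15,-5,0,0,-0.039]
    - [87,35,-14,-5,0,0,-0.039]
    - [87,35,-12,-5,0,0,-0.039]
    - [87,36,-11,-5,0,0,-0.039]
    - [87,36,-10,-5,0,0,-0.039]
    - [87,37,-8,-5,0,0,-0.039]
    - [87,37,-7,-5,0,0,-0.039]
    - [87,37,-5,-5,0,0,-0.039]
    - [87,37,-4,-5,0,0,-0.039]
    - [87,0,0,0,0,0,0]

```text
time_s: 2.4
tool_pos: [0.5035, -0.2936, 0.2547]
tool_rot: [179.9, -0.2, 45.6]
force: [0.9, 0.7, 0.5]
grip_width: 0.087
```

Run:
```python
from h import *
go([(30,.47,.10,.22,85),(30,.4393,.2125,.18,85)])
```

```text
14 rows 2.4 [ 0.5035 -0.2936  0.2547] [179.9  -0.2  45.6] F [0.9 0.7 0.5] w 87.0
[[30,26,-30,4,0.0,0.0,-0.069],[30,28,-28,4,0.0,0.0,-0.069],[30,30,-26,4,0.0,0.0,-0.069],[30,31,-24,4,0.0,0.0,-0.069],[30,33,-22,4,0.0,0.0,-0.069],[30,34,-19,4,0.0,0.0,-0.069],[30,36,-17,4,0.0,0.0,-0.069],[30,37,-15,4,0.0,0.0,-0.069],[30,38,-12,3,0.0,0.0,-0.069],[30,38,-9,3,0.0,0.0,-0.069],[30,27,-10,10,0.0,0.0,0.0],[30,27,-10,10,0.0,0.0,0.0],[30,27,-10,10,0.0,0.0,0.0],[30,27,-10,10,0.0,0.0,0.0]]
```

>>> send_rows:
  plan:
    - [30,26,-30,4,0,0,-0.069]
    - [30,28,-28,4,0,0,-0.069]
    - [30,30,-26,4,0,0,-0.069]
    - [30,31,-24,4,0,0,-0.069]
    - [30,33,-22,4,0,0,-0.069]
    - [30,34,-19,4,0,0,-0.069]
    - [30,36,-17,4,0,0,-0.069]
    - [30,37,-15,4,0,0,-0.069]
    - [30,38,-12,3,0,0,-0.069]
    - [30,38,-9,3,0,0,-0.069]
    - [30,43,-16,10,0,0,0]
    - [30,43,-16,10,0,0,0]

```text
time_s: 3.6
tool_pos: [0.4466, 0.1838, 0.1956]
tool_rot: [179.9, 0.0, 84.4]
force: [0.7, 0.5, -0.3]
grip_width: 0.0299
```

Run:
```python
from h import *
im=env.read_camera('wrist'); c=env.get_calibration('wrist'); print(c['fx'],c['k1'],c['extrinsics'].round(3).tolist())
cv2.imwrite('pics/w1.png',cv2.convertScaleAbs(im[:,:,::-1],alpha=1.4))
for r in env.regions_of('wrist','lid_handle'):
    print(r['confidence'],r['rect'])
print(proj(c,[[.4439,.2698,.1],[.4346,.1552,.1],[.4393,.2125,.1]]))
go([(30,.4393,.2125,.18,85)])
```

```text
275.13364648771966 -0.023770332454498014 [[0.996, -0.084, -0.024, 0.447], [-0.088, -0.964, -0.252, 0.262], [-0.002, 0.253, -0.967, 0.381], [0.0, 0.0, 0.0, 1.0]]
0.56 [246.0, 0.0, 494.4, 298.7]
[[254.46470244 111.55856414]
 [255.46693871 221.68113484]
 [255.03687844 169.3661435 ]]
1 rows 3.7 [0.4434 0.1894 0.1949] [-1.799e+02 -1.000e-01  8.510e+01] F [-0.  -0.9 -0.1] w 30.2
[[30,23,-6,15,-0.002,-0.002,0.002]]
```

View pics/w1.png

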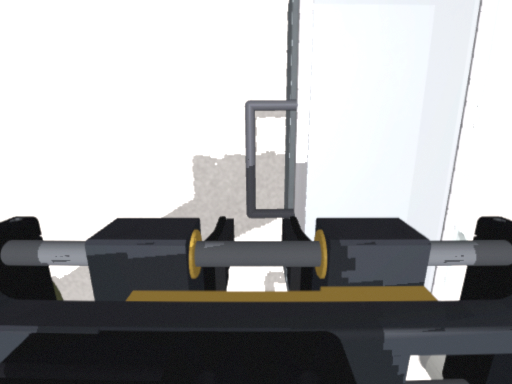

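The wrist view shows the handle bar at u≈252, v 101–217, with its centre at v≈159. That agrees with the triangulated position to about 5 mm, so I'm descending to pinch it.

>>> send_rows:
  plan:
    - [30,24,-6,15,0,0,0]
    - [30,0,0,32,0,0,0]
    - [30,0,0,32,0,0,0]
    - [30,0,0,32,0,0,0]
    - [30,0,0,0,0,0,0]
    - [0,0,0,0,0,0,0]
    - [0,0,0,0,0,0,0]
    - [0,0,0,0,0,0,0]
    - [0,0,0,0,0,0,0]
  grip_force: 12

```text
time_s: 4.6
tool_pos: [0.4435, 0.2077, 0.0858]
tool_rot: [179.9, -0.0, 84.5]
force: [-5.3, -0.1, 5.2]
grip_width: 0.0062
```

>>> send_rows:
  plan:
    - [0,0,0,0,0,0,0]
    - [0,0,0,0,0,0,0]

```text
time_s: 4.8
tool_pos: [0.4422, 0.2081, 0.086]
tool_rot: [-179.9, 0.0, 84.5]
force: [-5.1, -1.1, 9.8]
grip_width: 0.0011
```

Run:
```python
from h import *
im=env.read_camera('wrist'); cv2.imwrite('pics/w2.png',cv2.convertScaleAbs(im[:,:,::-1],alpha=1.2))
o=env.get_obs(); print(o['grip_width'],o['force'],o['tool_pos'])
```

```text
0.0006167916452973681 [-6.61492165  0.05784534 11.37469225] [0.44232349 0.20808776 0.08605329]
```

View pics/w2.png

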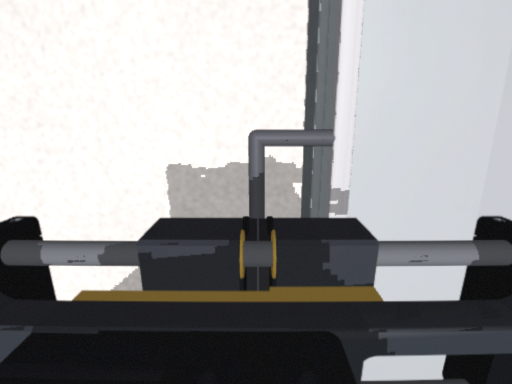

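Run:
```python
from h import *
c=env.get_calibration('wrist')
print(c['extrinsics'][:3,3])
for z in(.07,.08,.09,.1,.11,.12): print(z,at_z(c,(257,138),z).round(4),at_z(c,(250,200),z)[0]-at_z(c,(264.5,200),z)[0], at_z(c,(325,131),z).round(4))
b=env.read_camera('scene')[:,:,::-1][40:160,270:420]
cv2.imwrite('pics/s2.png',cv2.convertScaleAbs(cv2.resize(b,None,fx=5,fy=5,interpolation=cv2.INTER_CUBIC),alpha=1.8))
```

```text
[0.44737445 0.27789045 0.27190788]
0.07 [0.4455 0.2642 0.07  ] -0.011053495128563906 [0.4947 0.2645 0.07  ]
0.08 [0.4456 0.2649 0.08  ] -0.010506042747521815 [0.4923 0.2651 0.08  ]
0.09 [0.4457 0.2655 0.09  ] -0.009958590366479725 [0.49   0.2658 0.09  ]
0.1 [0.4458 0.2662 0.1   ] -0.009411137985437634 [0.4876 0.2665 0.1   ]
0.11 [0.4459 0.2669 0.11  ] -0.008863685604395544 [0.4853 0.2671 0.11  ]
0.12 [0.446  0.2676 0.12  ] -0.008316233223353398 [0.483  0.2678 0.12  ]
```

View pics/s2.png

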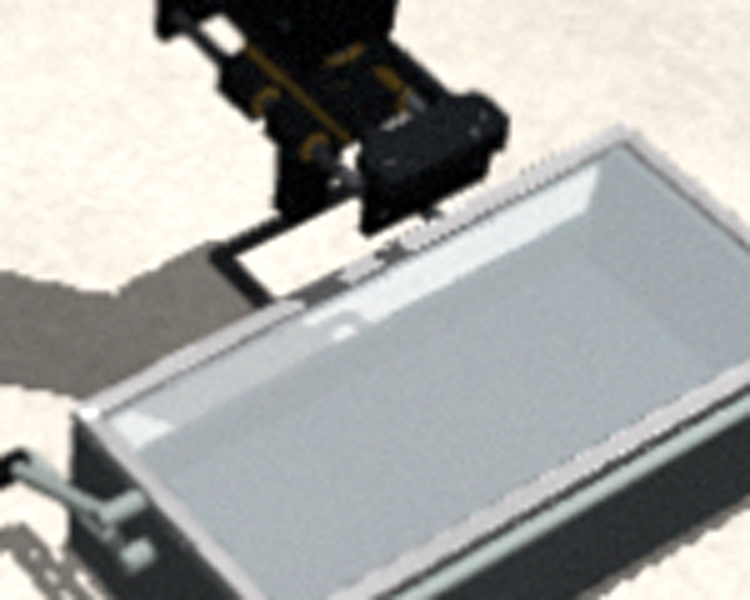

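The tips closed onto the top of the bar and the lid is still shut, so the bar sits lower than I triangulated, at z≈0.08. I'll lift, reopen and go deeper.

>>> send_rows:
  plan:
    - [0,0,0,-35,0,0,0]
    - [30,0,3,0,0,0,0]
    - [30,0,0,0,0,0,0]
    - [30,0,0,0,0,0,0]
    - [30,0,0,25,0,0,0]
    - [30,0,0,15,0,0,0]
    - [30,0,0,15,0,0,0]
    - [30,0,0,0,0,0,0]
    - [0,0,0,0,0,0,0]
    - [0,0,0,0,0,0,0]
    - [0,0,0,0,0,0,0]
    - [0,0,0,0,0,0,0]

```text
time_s: 6.1
tool_pos: [0.4415, 0.2079, 0.0647]
tool_rot: [-179.5, 0.1, 84.6]
force: [-12.1, 0.9, 8.8]
grip_width: 0.0097
```

>>> send_rows:
  plan:
    - [0,0,0,0,0,0,0]
    - [0,0,0,0,0,0,0]
    - [0,0,0,0,0,0,0]

```text
time_s: 6.4
tool_pos: [0.4415, 0.2079, 0.0647]
tool_rot: [-179.6, 0.1, 84.6]
force: [-12.2, -0.9, 8.5]
grip_width: 0.0094
```

```bash
python3 -c "
import numpy as np
f=-.084+.067*np.arange(0,25)
x=-225*np.cos(f);z=225*np.sin(f)
for i in range(24): print(i,round(f[i+1],3),round(x[i+1]-x[i],1),round(z[i]-z[i+1],1))"
```

```text
0 -0.017 -0.8 -15.1
1 0.05 0.2 -15.1
2 0.117 1.3 -15.0
3 0.184 2.3 -14.9
4 0.251 3.3 -14.7
5 0.318 4.2 -14.5
6 0.385 5.2 -14.2
7 0.452 6.1 -13.8
8 0.519 7.0 -13.3
9 0.586 7.9 -12.8
10 0.653 8.8 -12.3
11 0.72 9.6 -11.7
12 0.787 10.3 -11.0
13 0.854 11.0 -10.3
14 0.921 11.7 -9.5
15 0.988 12.3 -8.7
16 1.055 12.9 -7.9
17 1.122 13.4 -7.0
18 1.189 13.8 -6.1
19 1.256 14.2 -5.1
20 1.323 14.5 -4.2
21 1.39 14.7 -3.2
22 1.457 14.9 -2.2
23 1.524 15.0 -1.2
```

>>> send_rows:
  plan:
    - [0,0,-3,-15,0,0,0]
    - [0,0,0,-15,0,0,0]
    - [0,0,1,-15,0,0,0]
    - [0,0,2,-15,0,0,0]
    - [0,0,3,-15,0,0,0]
    - [0,0,4,-14,0,0,0]
    - [0,0,0,0,0,0,0]
  grip_force: 25

```text
time_s: 7.1
tool_pos: [0.4657, 0.2058, 0.1588]
tool_rot: [178.6, -0.4, 84.2]
force: [26.2, 2.3, -16.1]
grip_width: 0.0087
```

>>> send_rows:
  plan:
    - [0,0,10,-4,0,0,0]
    - [0,0,10,-10,0,0,0]
    - [0,0,8,-13,0,0,0]
    - [0,0,8,-13,0,0,0]
    - [0,0,0,0,0,0,0]

```text
time_s: 7.6
tool_pos: [0.4877, 0.2035, 0.1963]
tool_rot: [-179.9, 0.0, 84.5]
force: [-7.5, -0.8, 3.8]
grip_width: 0.0092
```

>>> send_rows:
  plan:
    - [0,0,7,-12,0,0,0]
    - [0,0,10,-11,0,0,0]
    - [0,0,11,-10,0,0,0]
    - [0,0,12,-9,0,0,0]
    - [0,0,12,-9,0,0,0]
    - [0,0,13,-8,0,0,0]
    - [0,0,0,0,0,0,0]

```text
time_s: 8.3
tool_pos: [0.5542, 0.1974, 0.2562]
tool_rot: [179.9, -0.1, 84.5]
force: [-5.3, -0.6, 6.4]
grip_width: 0.0091
```

>>> send_rows:
  plan:
    - [0,0,12,-7,0,0,0]
    - [0,0,13,-6,0,0,0]
    - [0,0,14,-5,0,0,0]
    - [0,0,14,-4,0,0,0]
    - [0,0,14,-3,0,0,0]
    - [0,0,14,-2,0,0,0]
    - [0,0,8,0,0,0,0]
    - [0,0,0,0,0,0,0]

```text
time_s: 9.1
tool_pos: [0.6439, 0.189, 0.2836]
tool_rot: [179.7, -0.2, 84.5]
force: [-1.2, 1.5, 7.8]
grip_width: 0.0092
```

Run:
```python
from h import *
b=env.read_camera('scene')[:,:,::-1][10:210,240:450]
cv2.imwrite('pics/s3.png',cv2.convertScaleAbs(cv2.resize(b,None,fx=3,fy=3,interpolation=cv2.INTER_CUBIC),alpha=1.8))
```

```text
(no output)
```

View pics/s3.png

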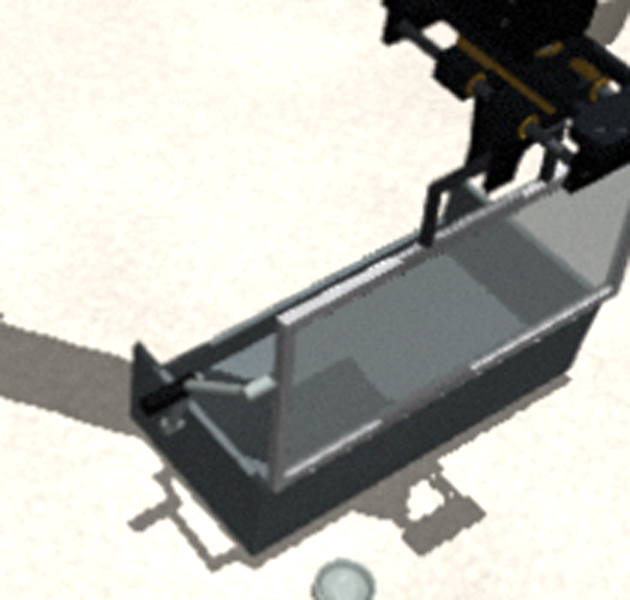

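>>> send_rows:
  plan:
    - [25,0,0,0,0,0,0]
    - [25,0,0,0,0,0,0]
    - [25,0,0,0,0,0,0]
    - [25,0,0,-20,0,0,0]
    - [25,0,0,-30,0,0,0]
    - [25,0,0,-30,0,0,0]
    - [25,0,-40,0,0,0,0]
    - [25,0,-45,0,0,0,0]
    - [0,0,-45,0,0,0,0]
    - [0,0,-10,0,0,0,0]
    - [0,0,0,0,0,0,0]

```text
time_s: 10.25
tool_pos: [0.5016, 0.2019, 0.3605]
tool_rot: [179.8, 0.1, 84.6]
force: [1.0, -0.1, -0.2]
grip_width: 0.0079
```

Run:
```python
from h import *
H=np.array([.6646,.1925,.1])
from math import *
for n in('top','scene'):
    env.read_camera(n); c=env.get_calibration(n)
    for q in('stay_pin','lid_handle'):
      for r in env.regions_of(n,q):
        ys,xs=np.nonzero(r['region'])
        if r['confidence']<.3 or len(xs)==0: continue
        px=(xs.mean(),ys.mean()); o,d=ray(c,px)
        t=((H-o)@RY-.219)/(d@RY); P=o+t*d-H
        print(n,q,r['confidence'],r['rect'],px,'if y-219: rack',(P@RX).round(4),P[2].round(4))
    for a in(1.4,1.45,1.5):
        f,t=stay(); d=t(a)-f; L=np.linalg.norm(d); m=(f+t(a))/2; nn=np.array([-d[1],d[0]])/L; p=m+nn*np.sqrt(92**2-L*L/4)
        W=[H+RX*p[0]/1e3-RY*(.219+e)+[0,0,p[1]/1e3] for e in(-.016,.016)]+[H-RX*.225*cos(a)+[0,0,.225*sin(a)]]
        print(a,proj(c,W).round(0).tolist(),W[0].round(3))
im=env.read_camera('scene')[:,:,::-1][80:180,260:420]
im2=env.read_camera('top')[:,:,::-1][130:240,140:260]
A=cv2.resize(im,(800,500),interpolation=cv2.INTER_CUBIC)
cv2.imwrite('pics/s4.png',cv2.convertScaleAbs(np.hstack([cv2.resize(im,None,fx=3,fy=3,interpolation=2),cv2.resize(im2,None,fx=2.7272728,fy=2.7272728,interpolation=2)[:300]]),alpha=1.8))
print(env.get_obs()['qpos'],env.get_obs()['tool_pos'])
```

```text
top stay_pin 0.59 [206.1, 160.3, 223.0, 190.8] (np.float64(210.85638297872342), np.float64(178.78191489361703)) if y-219: rack -0.0744 0.1637
top lid_handle 0.6 [53.0, 141.4, 212.8, 158.2] (np.float64(130.63092550790068), np.float64(150.46388261851015)) if y-219: rack -0.1007 0.7304
1.4 [[209.0, 188.0], [221.0, 189.0], [116.0, 155.0]] [ 0.556 -0.002  0.16 ]
1.45 [[209.0, 185.0], [221.0, 186.0], [116.0, 150.0]] [ 0.564 -0.002  0.158]
1.5 [[210.0, 181.0], [221.0, 182.0], [116.0, 145.0]] [ 0.574 -0.003  0.154]
scene stay_pin 0.71 [286.0, 130.4, 319.9, 145.1] (np.float64(301.1791666666667), np.float64(139.7875)) if y-219: rack -0.0613 0.0844
scene lid_handle 0.67 [320.2, 47.7, 464.0, 172.3] (np.float64(392.0942009256738), np.float64(108.41178872855976)) if y-219: rack 0.1336 0.3594
scene lid_handle 0.55 [280.8, 46.7, 465.6, 192.2] (np.float64(373.8328637719589), np.float64(122.06264501160094)) if y-219: rack 0.1097 0.3064
1.4 [[298.0, 135.0], [287.0, 141.0], [400.0, 57.0]] [ 0.556 -0.002  0.16 ]
1.45 [[300.0, 138.0], [289.0, 144.0], [404.0, 59.0]] [ 0.564 -0.002  0.158]
1.5 [[303.0, 142.0], [292.0, 148.0], [408.0, 62.0]] [ 0.574 -0.003  0.154]
[ 20.45407776   7.26894108 -49.84176227  80.89885005   5.48418838
  94.41990825 -34.26464863] [0.50339582 0.2014743  0.35899331]
```

View pics/s4.png

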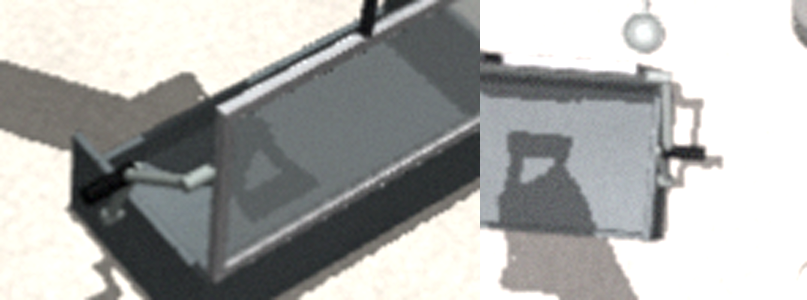

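The pin shows at about (209–222, 186) in the top view and (288–304, 144–137) in the scene view. That matches my stay model with the lid at 1.45, which puts the pin centre at (0.5625, -0.018, 0.158). Next I'll push it with closed fingers.

Run:
```python
from h import *
go([(0,.505,-.02,.26,-5)],ang=.14)
```

```text
12 rows 10.65 [0.5034 0.2015 0.359 ] [-179.9   -0.    84.5] F [-0.2 -0.4 -1. ] w 0.1
[[0,-18,2,8,0.0,0.0,0.13],[0,-18,4,8,0.0,0.0,0.13],[0,-17,7,8,0.0,0.0,0.13],[0,-16,9,8,0.0,0.0,0.13],[0,-15,11,8,0.0,0.0,0.13],[0,-13,13,8,0.0,0.0,0.13],[0,-12,14,8,0.0,0.0,0.13],[0,-10,16,8,0.0,0.0,0.13],[0,-8,17,8,0.0,0.0,0.13],[0,-5,18,8,0.0,0.0,0.13],[0,-3,18,8,0.0,0.0,0.13],[0,-1,18,8,0.0,0.0,0.13]]
```

>>> send_rows:
  plan:
    - [0,-18,2,8,0,0,0.13]
    - [0,-18,4,8,0,0,0.13]
    - [0,-17,7,8,0,0,0.13]
    - [0,-16,9,8,0,0,0.13]
    - [0,-15,11,8,0,0,0.13]
    - [0,-13,13,8,0,0,0.13]
    - [0,-12,14,8,0,0,0.13]
    - [0,-10,16,8,0,0,0.13]
    - [0,-8,17,8,0,0,0.13]
    - [0,-5,18,8,0,0,0.13]
    - [0,-3,18,8,0,0,0.13]
    - [0,-1,18,8,0,0,0.13]

```text
time_s: 11.85
tool_pos: [0.5057, -0.0204, 0.263]
tool_rot: [-180.0, 0.0, -5.2]
force: [0.6, 0.7, -0.8]
grip_width: 0.0003
```

>>> send_rows:
  plan:
    - [0,0,0,0,0,0.1,0]
    - [0,0,0,0,0,0.1,0]
    - [0,0,0,0,0,0,0]

```text
time_s: 12.15
tool_pos: [0.5031, -0.0198, 0.2628]
tool_rot: [179.9, -11.4, -4.9]
force: [-1.4, -0.8, 0.6]
grip_width: 0.0005
```

>>> send_rows:
  plan:
    - [0,-8,0,38,0,0,0]
    - [0,-8,0,38,0,0,0]
    - [0,-7,0,38,0,0,0]
    - [0,10,0,2,0,0,0]
    - [0,10,0,2,0,0,0]
    - [0,10,0,2,0,0,0]
    - [0,0,0,0,0,0,0]

```text
time_s: 12.85
tool_pos: [0.5396, -0.0222, 0.1499]
tool_rot: [-179.9, -11.7, -4.9]
force: [-0.2, 0.3, 0.9]
grip_width: 0.0008
```

>>> send_rows:
  plan:
    - [0,9,0,3,0,0,0]
    - [0,9,0,5,0,0,0]
    - [0,9,0,6,0,0,0]
    - [0,0,0,0,0,0,0]

```text
time_s: 13.25
tool_pos: [0.5662, -0.0248, 0.1385]
tool_rot: [-180.0, -11.5, -4.9]
force: [-0.0, -0.0, -0.5]
grip_width: 0.0003
```

>>> send_rows:
  plan:
    - [0,8,0,5,0,0,0]
    - [0,6,0,4,0,0,0]
    - [0,0,0,0,0,0,0]

```text
time_s: 13.55
tool_pos: [0.5808, -0.026, 0.1322]
tool_rot: [-180.0, -11.4, -4.9]
force: [-0.6, -0.8, 0.7]
grip_width: 0.0005
```

Run:
```python
from h import *
im=env.read_camera('scene')[:,:,::-1][60:190,250:420]
im2=env.read_camera('top')[:,:,::-1][120:240,150:260]
cv2.imwrite('pics/s5.png',cv2.convertScaleAbs(np.hstack([cv2.resize(im,(471,360),interpolation=2),cv2.resize(im2,(329,360),interpolation=2)]),alpha=1.8))
print(env.get_obs()['tool_pos'],env.get_obs()['force'])
```

```text
[ 0.58032955 -0.025908    0.13251999] [ 0.32986751 -0.38657714  0.77964099]
```

View pics/s5.png

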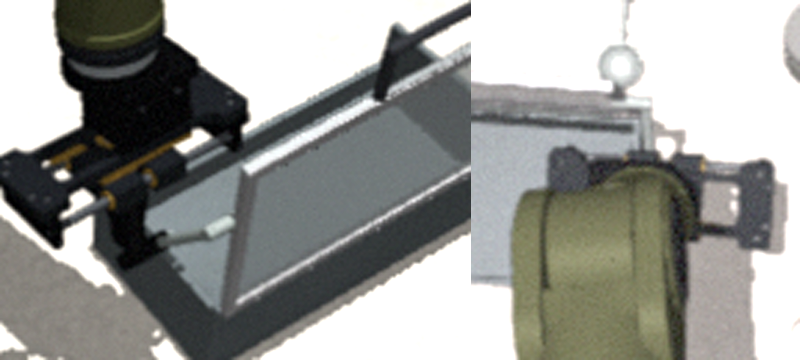

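Run:
```python
from h import *
ct=env.get_calibration('top'); cs=env.get_calibration('scene')
print('pin before',tri([ct,cs],[(215.5,185.7),(295.7,140.5)]).round(4))
print('TCP in scene',proj(cs,env.get_obs()['tool_pos']),'->crop', (proj(cs,env.get_obs()['tool_pos'])-[270,100])*10)
im=env.read_camera('scene')[:,:,::-1][100:160,270:350]
cv2.imwrite('pics/s6.png',cv2.convertScaleAbs(cv2.resize(im,None,fx=10,fy=10,interpolation=2),alpha=2.5,beta=10))
```

```text
pin before [ 0.5625 -0.0178  0.1581]
TCP in scene [[296.71021364 154.12426984]] ->crop [[267.10213636 541.24269843]]
```

View pics/s6.png

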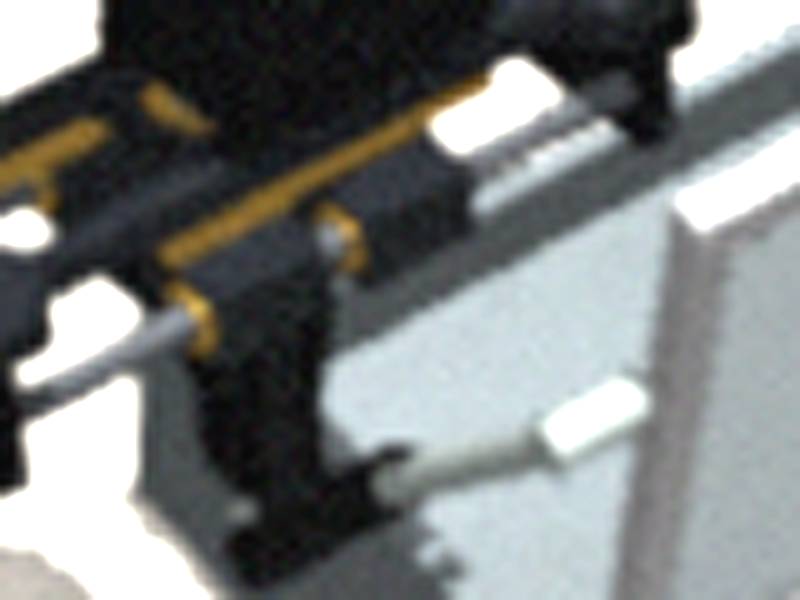

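```bash
cat >> h.py <<'E'
H=np.array([.6646,.1925,.1])
def pin_at(lid,knee):
    "pin centre given knee angle: distance foot-top from knee"
    f,t=stay(); L=184*np.sin(min(1,1)*abs(np.pi-(2.795-knee) if knee<2.795 else np.pi-(knee-2.795))/2)
    # lid from L
    a=least_squares(lambda a:[np.linalg.norm(t(a[0])-f)-L],[1.45]).x[0]
    d=t(a)-f; n=np.array([-d[1],d[0]])/np.linalg.norm(d); s=1 if knee<2.795 else -1
    p=(f+t(a))/2+s*n*np.sqrt(max(0,92**2-np.linalg.norm(d)**2/4))
    return a,H+RX*p[0]/1e3-RY*.219+[0,0,p[1]/1e3]
E
python3 - <<'E'
from h import *
cs=env.get_calibration('scene')
for k in(2.3,2.5,2.6,2.7,2.795,2.9,3.01):
    a,P=pin_at(0,k); print(k,round(a,3),P.round(4),proj(cs,P).round(1))
E
```

```text
2.3 1.464 [ 0.5655 -0.0187  0.1569] [[295.4 141.9]]
2.5 1.513 [ 0.5761 -0.0196  0.1525] [[298.1 146.2]]
2.6 1.528 [ 0.5808 -0.02    0.15  ] [[299.2 148.3]]
2.7 1.537 [ 0.5851 -0.0204  0.1474] [[300.3 150.2]]
2.795 1.54 [ 0.5888 -0.0207  0.1449] [[301.2 152. ]]
2.9 1.537 [ 0.5925 -0.021   0.1421] [[302.1 153.9]]
3.01 1.525 [ 0.596  -0.0213  0.1392] [[303.  155.6]]
```

>>> send_rows:
  plan:
    - [0,5,0,4,0,0,0]
    - [0,4,0,3,0,0,0]
    - [0,0,0,0,0,0,0]

```text
time_s: 14.0
tool_pos: [0.5911, -0.027, 0.1275]
tool_rot: [-180.0, -11.4, -4.9]
force: [0.2, 1.1, -0.4]
grip_width: 0.0006
```

>>> send_rows:
  plan:
    - [0,4,0,2,0,0,0]
    - [0,0,0,0,0,0,0]

```text
time_s: 14.2
tool_pos: [0.5954, -0.0273, 0.1266]
tool_rot: [-180.0, -11.5, -4.9]
force: [-0.8, -0.7, -0.6]
grip_width: 0.0005
```

Run:
```python
from h import *
cs=env.get_calibration('scene'); print((proj(cs,env.get_obs()['tool_pos'])-[270,100])*10, env.get_obs()['force'])
im=env.read_camera('scene')[:,:,::-1][100:175,270:350]
cv2.imwrite('pics/s7.png',cv2.convertScaleAbs(cv2.resize(im,None,fx=8,fy=8,interpolation=2),alpha=2.5,beta=10))
for r in env.regions_of('scene','stay_pin'): ys,xs=np.nonzero(r['region']); print(r['confidence'],r['rect'],xs.mean(),ys.mean())
```

```text
[[304.47151626 601.25891763]] [-0.75757564 -0.69394512 -0.62298869]
0.56 [169.5, 180.3, 192.4, 204.4] 179.1704260651629 192.65664160401002
0.51 [294.9, 143.2, 322.5, 161.4] 307.7248322147651 151.7718120805369
```

View pics/s7.png

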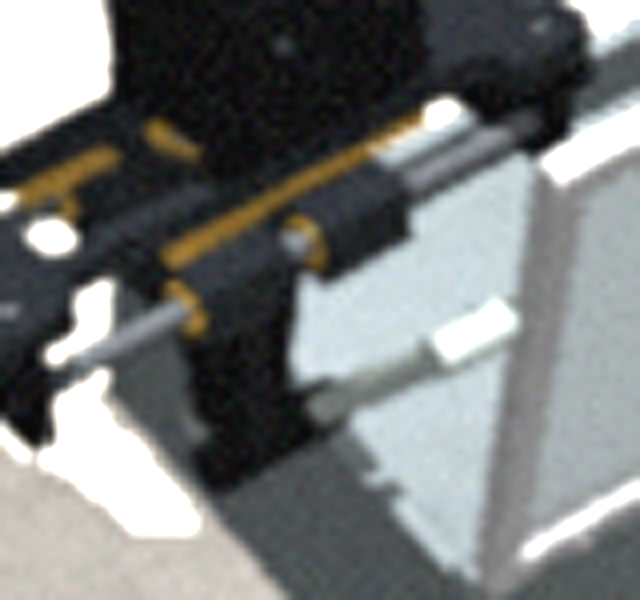

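The pin now shows from (295.6,158.7) to (311.9,150), centred at (303.7,154.7). That is about where the stop is predicted (303,155.6). I'll push until the force confirms it.

>>> send_rows:
  plan:
    - [0,3,0,1,0,0,0]
    - [0,3,0,1,0,0,0]
    - [0,0,0,0,0,0,0]

```text
time_s: 14.6
tool_pos: [0.6017, -0.0279, 0.1259]
tool_rot: [-180.0, -11.5, -4.9]
force: [0.2, -0.2, 0.7]
grip_width: 0.0004
```

>>> send_rows:
  plan:
    - [0,-20,0,-4,0,0,0]
    - [0,-35,0,-7,0,0,0]
    - [0,8,0,-38,0,0,0]
    - [0,8,0,-38,0,0,0]
    - [0,-24,40,-5,0,0,0]
    - [0,-24,40,-5,0,0,0]
    - [0,-24,40,-5,0,0,0]
    - [0,0,0,0,0,0,0]

```text
time_s: 15.4
tool_pos: [0.4589, -0.1425, 0.2037]
tool_rot: [179.9, -11.4, -5.4]
force: [0.2, 0.2, 0.5]
grip_width: 0.0005
```

Run:
```python
from h import *
cs=env.get_calibration('scene');ct=env.get_calibration('top')
a=env.read_camera('scene')[:,:,::-1][100:175,270:350]; b=env.read_camera('top')[:,:,::-1][135:225,170:240]
cv2.imwrite('pics/s8.png',cv2.convertScaleAbs(np.hstack([cv2.resize(a,(448,420),interpolation=2),cv2.resize(b,(327,420),interpolation=2)]),alpha=1.8,beta=10))
for k in(2.6,2.795,2.9,3.01):
    P=pin_at(0,k)[1]; print(k,(proj(cs,P)-[270,100])*5.6,(proj(ct,P)-[170,135])*4.667)
print(env.get_obs()['tool_pos'])
```

```text
2.6 [[163.78657763 270.34555035]] [[214.32301745 205.77902563]]
2.795 [[174.84104247 291.26017235]] [[216.18222529 193.43678894]]
2.9 [[179.88939438 301.57320431]] [[217.10843043 187.83536337]]
3.01 [[184.55127558 311.60798746]] [[218.01557207 182.6827867 ]]
[ 0.46218    -0.13722992  0.20410056]
```

View pics/s8.png

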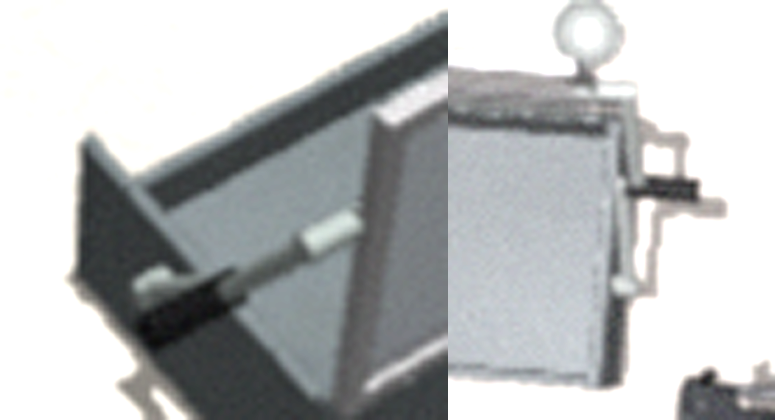

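Run:
```python
from h import *
cs=env.get_calibration('scene');ct=env.get_calibration('top')
print('pin now',tri([ct,cs],[(216.07,175.3),(303.9,155)]).round(4))
f,t=stay(); print('foot',(H+RX*f[0]/1e3-RY*.2+[0,0,f[1]/1e3]).round(3))
for n,k in(('top',1),('scene',1)):
    env.read_camera(n);c=env.get_calibration(n)
    for r in env.regions_of(n,'stay_pin'):
        m=r['region'];ys,xs=np.nonzero(m)
        print(n,round(r['confidence'],2),r['rect'],xs.mean(),ys.mean())
go([(0,.575,-.022,.20,-5)])
```

```text
pin now [ 0.5938 -0.018   0.1362]
foot [0.537 0.003 0.07 ]
scene 0.47 [294.8, 141.6, 320.6, 161.4] 305.68639053254435 153.23668639053255
4 rows 15.7 [ 0.4632 -0.135   0.2038] [-180.   -11.5   -4.7] F [0.  0.  0.8] w 0.3
[[0,25,-30,6,0.0,-0.05,0.001],[0,25,-30,5,0.0,-0.05,0.001],[0,25,-31,3,0.0,-0.05,0.001],[0,25,-31,2,0.0,-0.05,0.001]]
```

>>> send_rows:
  plan:
    - [0,18,-30,4,0,0,0]
    - [0,18,-30,4,0,0,0]
    - [0,18,-29,3,0,0,0]
    - [0,17,-29,3,0,0,0]
    - [0,-7,0,37,0,0,0]
    - [0,-8,0,36,0,0,0]
    - [0,15,0,3,0,0,0]
    - [0,15,0,3,0,0,0]
    - [0,10,0,2,0,0,0]
    - [0,0,0,0,0,0,0]

```text
time_s: 16.7
tool_pos: [0.5864, -0.0274, 0.1299]
tool_rot: [-179.9, -11.5, -4.8]
force: [0.2, -0.4, 0.2]
grip_width: 0.0006
```

>>> send_rows:
  plan:
    - [0,6,0,1,0,0,0]
    - [0,6,0,1,0,0,0]
    - [0,4,0,1,0,0,0]
    - [0,0,0,0,0,0,0]

```text
time_s: 17.1
tool_pos: [0.6017, -0.0299, 0.1302]
tool_rot: [-180.0, -11.5, -4.9]
force: [0.2, 0.5, 0.5]
grip_width: 0.0003
```

Reading back, the tips touched the bar's top (z≈0.105) at TCP 0.086, so the real tips are about 19 mm higher than I assumed. The fingers therefore slid over the pin on that last push. I'll retract, go 20 mm lower and push again.

>>> send_rows:
  plan:
    - [0,-25,0,-5,0,0,0]
    - [0,-25,0,-5,0,0,0]
    - [0,-4,0,21,0,0,0]
    - [0,10,0,2,0,0,0]
    - [0,10,0,2,0,0,0]
    - [0,0,0,0,0,0,0]

```text
time_s: 17.7
tool_pos: [0.5738, -0.0273, 0.1097]
tool_rot: [-179.9, -11.6, -4.9]
force: [0.2, -0.2, 0.4]
grip_width: 0.0006
```

>>> send_rows:
  plan:
    - [0,5,0,1,0,0,0]
    - [0,5,0,1,0,0,0]
    - [0,0,0,0,0,0,0]

```text
time_s: 18.0
tool_pos: [0.5817, -0.028, 0.1085]
tool_rot: [-180.0, -11.4, -4.9]
force: [-0.5, -0.3, 0.5]
grip_width: 0.0004
```

>>> send_rows:
  plan:
    - [0,5,0,1,0,0,0]
    - [0,0,0,0,0,0,0]

```text
time_s: 18.2
tool_pos: [0.5833, -0.0282, 0.107]
tool_rot: [180.0, -11.0, -4.9]
force: [-6.7, 0.5, 2.6]
grip_width: 0.0004
```

Contact now. I'll push a little harder to be sure it's on the stop.

>>> send_rows:
  plan:
    - [0,4,0,1,0,0,0]
    - [0,0,0,0,0,0,0]

```text
time_s: 18.4
tool_pos: [0.5838, -0.0282, 0.1056]
tool_rot: [179.9, -10.6, -4.9]
force: [-16.9, 0.8, 6.3]
grip_width: 0.0005
```

>>> send_rows:
  plan:
    - [0,-20,0,-4,0,0,0]
    - [0,-35,0,-7,0,0,0]
    - [0,8,0,-38,0,0,0]
    - [0,8,0,-38,0,0,0]
    - [0,0,40,0,0,-0.1,0]
    - [0,0,45,0,0,-0.1,0]
    - [87,-10,45,-10,0,0,0]
    - [87,-10,45,-10,0,0,0]
    - [87,0,0,0,0,0,0]

```text
time_s: 19.3
tool_pos: [0.4986, -0.2058, 0.2066]
tool_rot: [179.8, -0.0, -5.6]
force: [-0.6, -0.4, -0.8]
grip_width: 0.0167
```

Run:
```python
from h import *
cs=env.get_calibration('scene');ct=env.get_calibration('top')
S=env.read_camera('scene')[:,:,::-1];T=env.read_camera('top')[:,:,::-1]
a=S[100:175,270:350]; b=T[135:225,170:240]
cv2.imwrite('pics/s9.png',cv2.convertScaleAbs(np.vstack([np.hstack([cv2.resize(a,(320,300),interpolation=2),cv2.resize(b,(233,300),interpolation=2)]),cv2.resize(T[165:265,210:395],(553,299),interpolation=2)]),alpha=1.5))
P=pin_at(0,3.01)[1]; print((proj(cs,P)-[270,100])*4,(proj(ct,P)-[170,135])*3.333)
print(env.get_obs()['tool_pos'],env.get_obs()['tool_rot'])
for n in('top','scene'):
    env.read_camera(n)
    for i in range(6):
      for r in env.regions_of(n,f'jar{i}_mid'):
        print(n,i,round(r['confidence'],2),np.round(r['rect']),jar_fit(env.get_calibration(n),r['region']).round(3) if r['region'].any() else '')
```

```text
[[131.8223397 222.5771339]] [[155.69871474 130.46533706]]
[ 0.50035265 -0.19810244  0.2061617 ] [-1.79997314e+02 -4.77805907e-02 -5.05927240e+00]
top 0 0.56 [ 54. 136. 224. 217.] [0.601 0.219]
top 3 0.73 [349. 230. 369. 247.] [ 0.401 -0.452]
top 3 0.69 [326. 248. 350. 263.] [ 0.346 -0.386]
top 3 0.37 [330. 225. 338. 237.] [ 0.423 -0.373]
top 4 0.57 [258. 224. 262. 237.] [ 0.424 -0.148]
scene 0 0.92 [168. 181. 192. 206.] [ 0.432 -0.271]
scene 0 0.64 [284.  52. 470. 195.] [0.578 0.254]
scene 1 0.64 [293. 145. 323. 164.] [0.539 0.046]
scene 1 0.58 [192. 214. 215. 240.] [ 0.554 -0.278]
scene 1 0.38 [219. 259. 253. 304.] [ 0.707 -0.297]
scene 3 0.94 [135. 194. 160. 225.] [ 0.429 -0.355]
scene 3 0.9 [ 93. 215. 119. 238.] [ 0.402 -0.45 ]
scene 3 0.79 [144. 155. 165. 182.] [ 0.332 -0.28 ]
scene 3 0.58 [108. 178. 131. 207.] [ 0.348 -0.384]
scene 4 0.96 [204. 154. 230. 179.] [ 0.421 -0.156]
scene 5 0.7 [162. 228. 185. 255.] [ 0.532 -0.353]
```

View pics/s9.png

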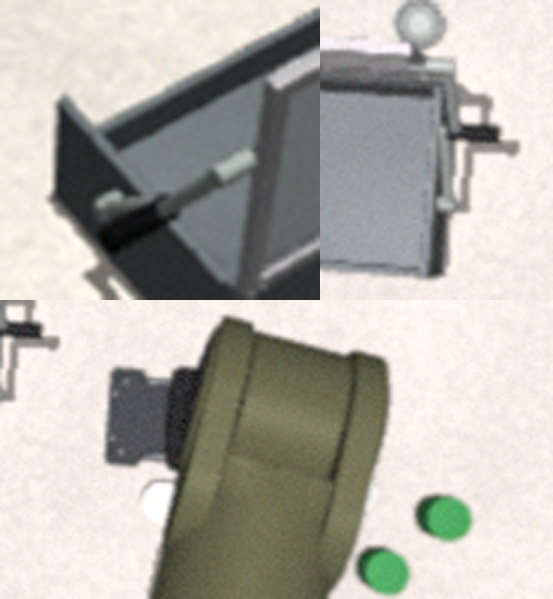

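The pin took 17 N against a solid stop, and afterwards it sits at the predicted stop position in both views. There are five amber jars, at about (.421,-.156), (.432,-.269), (.429,-.354), (.552,-.277) and (.531,-.349). The green ones at (.332,-.28), (.348,-.384) and (.402,-.45) are excluded by colour. I'll start with the nearest jar.

```bash
cat >> h.py <<'E'
BAY=H-RX*.086; BAY[2]=.02
def slot(x,y): return BAY+RX*x/1e3+RY*y/1e3
E
python3 - <<'E'
from h import *
for s in((15,76),(15,0),(15,-76),(-42,38),(-42,-38)): print(s,slot(*s).round(3))
print(env.get_obs()['qpos'])
go([(66,.4215,-.156,.12,-30),(66,.4215,-.156,.03,-30)])
E
```

```text
(15, 76) [0.6   0.274 0.02 ]
(15, 0) [0.594 0.199 0.02 ]
(15, -76) [0.587 0.123 0.02 ]
(-42, 38) [0.54  0.242 0.02 ]
(-42, -38) [0.534 0.166 0.02 ]
[ 47.87811948   6.29494229 -31.2836295   97.61388926   3.35658599
  77.02128473 -78.88518523]
7 rows 20.1 [ 0.5003 -0.1968  0.206 ] [180.    0.   -4.9] F [-0.4 -0.9 -1.2] w 80.4
[[66,-20,-8,21,0.0,0.0,0.11],[66,-21,-6,21,0.0,0.0,0.11],[66,-22,-4,21,0.0,0.0,0.11],[66,-22,-1,21,0.0,0.0,0.11],[66,0,0,30,0.0,0.0,0.0],[66,0,0,30,0.0,0.0,0.0],[66,0,0,30,0.0,0.0,0.0]]
```

>>> send_rows:
  plan:
    - [66,-20,-8,21,0,0,0.11]
    - [66,-21,-6,21,0,0,0.11]
    - [66,-22,-4,21,0,0,0.11]
    - [66,-22,-1,21,0,0,0.11]
    - [66,0,0,30,0,0,0]
    - [66,0,0,30,0,0,0]
    - [66,0,0,30,0,0,0]
    - [66,0,0,0,0,0,0]
    - [66,0,0,10,0,0,0]
    - [66,0,0,10,0,0,0]
    - [66,0,0,0,0,0,0]

```text
time_s: 21.2
tool_pos: [0.4219, -0.157, 0.0116]
tool_rot: [180.0, 0.0, -30.1]
force: [1.1, 0.9, 0.4]
grip_width: 0.0661
```

>>> send_rows:
  plan:
    - [66,0,0,4,0,0,0]
    - [30,0,0,0,0,0,0]
    - [30,0,0,0,0,0,0]
    - [30,0,0,0,0,0,0]
    - [30,0,0,0,0,0,0]
    - [30,0,0,-20,0,0,0]
    - [30,0,0,0,0,0,0]
  grip_force: 25

```text
time_s: 21.9
tool_pos: [0.4237, -0.1576, 0.0295]
tool_rot: [-180.0, -0.2, -30.1]
force: [0.9, 0.2, -2.0]
grip_width: 0.0457
```

Run:
```python
from h import *
s=slot(15,76)
go([(30,.43,-.10,.16,-20),(30,.47,.16,.16,-5),(30,s[0],s[1],.16,-5)],step=42)
S=env.read_camera('scene')[:,:,::-1]; cs=env.get_calibration('scene')
x,y=proj(cs,[.422,-.157,.04])[0].astype(int)
cv2.imwrite('pics/g1.png',cv2.convertScaleAbs(cv2.resize(S[y-35:y+35,x-45:x+45],None,fx=7,fy=7,interpolation=2),alpha=1.8))
```

```text
16 rows 21.9 [ 0.4237 -0.1576  0.0295] [-180.    -0.2  -30.1] F [ 0.9  0.2 -2. ] w 45.7
[[30,-6,-13,-33,0.0,-0.001,-0.044],[30,-5,-13,-33,0.0,-0.001,-0.044],[30,-5,-14,-33,0.0,-0.001,-0.044],[30,-4,-14,-33,0.0,-0.001,-0.044],[30,-7,-37,0,0.0,0.0,-0.037],[30,-6,-37,0,0.0,0.0,-0.037],[30,-5,-37,0,0.0,0.0,-0.037],[30,-3,-37,0,0.0,0.0,-0.037],[30,-2,-38,0,0.0,0.0,-0.037],[30,0,-38,0,0.0,0.0,-0.037],[30,1,-38,0,0.0,0.0,-0.037],[30,24,-25,0,0.0,0.0,0.0],[30,24,-25,0,0.0,0.0,0.0],[30,24,-25,0,0.0,0.0,0.0],[30,24,-25,0,0.0,0.0,0.0],[30,24,-25,0,0.0,0.0,0.0]]
```

View pics/g1.png

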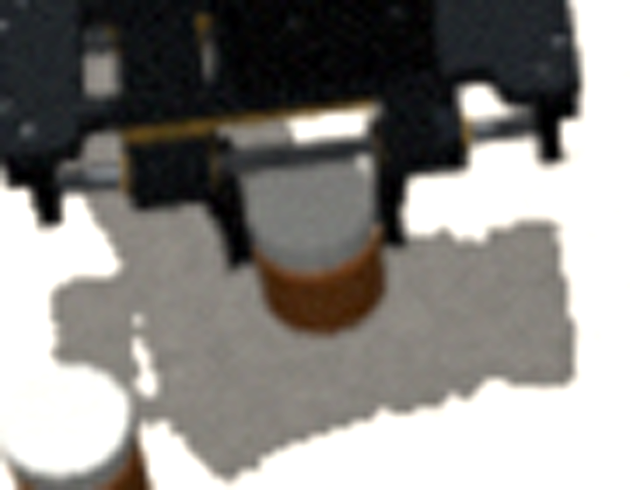

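The crop shows the amber jar with its white cap held upright by the upper half and clear of the bench. Now carrying it to the rack.

>>> send_rows:
  plan:
    - [30,-6,-13,-33,0,0,-0.044]
    - [30,-5,-13,-33,0,0,-0.044]
    - [30,-5,-14,-33,0,0,-0.044]
    - [30,-4,-14,-33,0,0,-0.044]
    - [30,-7,-37,0,0,0,-0.037]
    - [30,-6,-37,0,0,0,-0.037]
    - [30,-5,-37,0,0,0,-0.037]
    - [30,-3,-37,0,0,0,-0.037]
    - [30,-2,-38,0,0,0,-0.037]
    - [30,0,-38,0,0,0,-0.037]
    - [30,1,-38,0,0,0,-0.037]

```text
time_s: 23.05
tool_pos: [0.4683, 0.162, 0.1591]
tool_rot: [180.0, 0.0, -5.1]
force: [1.2, -0.1, -1.4]
grip_width: 0.0453
```

>>> send_rows:
  plan:
    - [30,24,-25,0,0,0,0]
    - [30,24,-25,0,0,0,0]
    - [30,24,-25,0,0,0,0]
    - [30,24,-25,0,0,0,0]
    - [30,24,-25,0,0,0,0]
    - [30,0,0,0,0,0,0]
    - [30,0,0,0,0,0,0]

```text
time_s: 23.75
tool_pos: [0.5984, 0.275, 0.1579]
tool_rot: [180.0, 0.2, -5.1]
force: [-0.5, 0.8, -2.1]
grip_width: 0.0454
```

Run:
```python
from h import *
s=slot(15,76)
go([(30,s[0],s[1],.16,-5)])
print(env.get_obs()['qpos'])
```

```text
1 rows 23.75 [0.5984 0.275  0.1579] [180.    0.2  -5.1] F [-0.5  0.8 -2.1] w 45.4
[[30,2,0,-2,0.0,0.003,-0.002]]
[   9.6519391    28.9366198   -50.67477426   83.35814466   22.35302662
   78.41678557 -137.13117873]
```

>>> send_rows:
  plan:
    - [30,0,0,38,0,0,0]
    - [30,0,0,38,0,0,0]
    - [30,0,0,35,0,0,0]
    - [30,0,0,12,0,0,0]
    - [30,0,0,5,0,0,0]
    - [30,0,0,0,0,0,0]

```text
time_s: 24.35
tool_pos: [0.5997, 0.2744, 0.0328]
tool_rot: [-180.0, -0.1, -5.2]
force: [-1.2, 0.8, -1.1]
grip_width: 0.0459
```

>>> send_rows:
  plan:
    - [30,0,0,3,0,0,0]
    - [30,0,0,0,0,0,0]
    - [54,0,0,0,0,0,0]
    - [54,0,0,0,0,0,0]
    - [54,0,0,0,0,0,0]
    - [54,0,0,-15,0,0,0]
    - [54,0,0,-40,0,0,0]
    - [54,0,0,-40,0,0,0]
    - [54,0,0,-30,0,0,0]
    - [54,-40,20,0,0,0,0]
    - [54,-40,30,0,0,0,0]

```text
time_s: 25.45
tool_pos: [0.515, 0.2348, 0.1562]
tool_rot: [-179.8, -0.1, -5.0]
force: [-0.3, -0.4, 2.2]
grip_width: 0.0535
```

```bash
cat >> h.py <<'E'
def jars(cams=('scene',)):
    "every jar seen, with colour"
    for n in cams:
        im=env.read_camera(n); c=env.get_calibration(n); L=[]
        for i in range(6):
            for r in env.regions_of(n,f'jar{i}_mid'):
                g=r['region']
                if r['confidence']>.3 and 80<g.sum()<900:
                    m=mean_color(im,g); L.append((n,i,round(r['confidence'],2),jar_fit(c,g).round(3).tolist(),jar_fit(c,g,.02).round(3).tolist(),'GREEN' if m[1]>m[0]+8 else 'amber'))
        for l in L: print(*l)
E
python3 - <<'E'
from h import *
jars()
go([(66,.45,.05,.16,-20),(66,.432,-.269,.16,-50),(66,.432,-.269,.01,-50)],step=44)
E
```

```text
scene 0 0.75 [0.431, -0.27] [0.444, -0.274] amber
scene 1 0.7 [0.553, -0.278] [0.563, -0.282] amber
scene 3 0.84 [0.403, -0.45] [0.416, -0.45] GREEN
scene 3 0.71 [0.332, -0.28] [0.347, -0.284] GREEN
scene 3 0.58 [0.43, -0.356] [0.442, -0.358] amber
scene 3 0.5 [0.54, 0.053] [0.55, 0.042] amber
scene 5 0.76 [0.533, -0.352] [0.543, -0.354] amber
17 rows 25.8 [0.5166 0.233  0.1551] [-1.799e+02 -1.000e-01 -5.200e+00] F [ 0.7  0.2 -0.5] w 53.8
[[66,-10,38,-1,0.0,0.0,0.052],[66,-8,38,-1,0.0,0.0,0.052],[66,-6,38,-1,0.0,0.0,0.052],[66,-4,39,-1,0.0,0.0,0.052],[66,-2,39,-1,0.0,0.0,0.052],[66,12,38,0,0.0,0.0,0.065],[66,14,37,0,0.0,0.0,0.065],[66,16,36,0,0.0,0.0,0.065],[66,19,35,0,0.0,0.0,0.065],[66,21,34,0,0.0,0.0,0.065],[66,23,33,0,0.0,0.0,0.065],[66,25,31,0,0.0,0.0,0.065],[66,27,29,0,0.0,0.0,0.065],[66,0,0,38,0.0,0.0,0.0],[66,0,0,38,0.0,0.0,0.0],[66,0,0,38,0.0,0.0,0.0],[66,0,0,38,0.0,0.0,0.0]]
```

>>> send_rows:
  plan:
    - [66,-10,38,-1,0,0,0.052]
    - [66,-8,38,-1,0,0,0.052]
    - [66,-6,38,-1,0,0,0.052]
    - [66,-4,39,-1,0,0,0.052]
    - [66,-2,39,-1,0,0,0.052]
    - [66,12,38,0,0,0,0.065]
    - [66,14,37,0,0,0,0.065]
    - [66,16,36,0,0,0,0.065]
    - [66,19,35,0,0,0,0.065]
    - [66,21,34,0,0,0,0.065]
    - [66,23,33,0,0,0,0.065]
    - [66,25,31,0,0,0,0.065]

```text
time_s: 27.0
tool_pos: [0.4344, -0.2308, 0.1595]
tool_rot: [-179.9, -0.0, -46.2]
force: [0.5, 0.3, 0.4]
grip_width: 0.0661
```

>>> send_rows:
  plan:
    - [66,27,29,0,0,0,0.065]
    - [66,0,0,30,0,0,0]
    - [66,0,0,20,0,0,0]
    - [66,0,0,0,0,0,0]
    - [66,0,0,0,0,0,0]

```text
time_s: 27.5
tool_pos: [0.4319, -0.2685, 0.1093]
tool_rot: [-179.9, 0.0, -49.8]
force: [0.3, 0.3, 0.7]
grip_width: 0.0663
```

Run:
```python
from h import *
go([(66,.4315,-.270,.006,-50)])
```

```text
3 rows 27.5 [ 0.4319 -0.2685  0.1093] [-179.9    0.   -49.8] F [0.3 0.3 0.7] w 66.3
[[66,0,0,34,0.0,0.0,0.001],[66,0,0,34,0.0,0.0,0.001],[66,0,0,34,0.0,0.0,0.001]]
```

>>> send_rows:
  plan:
    - [66,0,0,36,0,0,0]
    - [66,0,0,36,0,0,0]
    - [66,0,0,31,0,0,0]
    - [66,0,0,0,0,0,0]
    - [30,0,0,0,0,0,0]
    - [30,0,0,0,0,0,0]
    - [30,0,0,0,0,0,0]
    - [30,0,0,0,0,0,0]
    - [30,0,0,-40,0,0,0]
    - [30,0,0,-40,0,0,0]
    - [30,0,0,-40,0,0,0]
    - [30,0,0,-30,0,0,0]

```text
time_s: 28.7
tool_pos: [0.4313, -0.2692, 0.159]
tool_rot: [-180.0, -0.2, -49.9]
force: [0.2, 0.5, -2.2]
grip_width: 0.0455
```

Run:
```python
from h import *
s=slot(15,0)
go([(30,.46,.06,.157,-15),(30,s[0],s[1],.157,-5),(30,s[0],s[1],.03,-5)],step=44)
```

```text
16 rows 28.7 [ 0.4313 -0.2692  0.159 ] [-180.    -0.2  -49.9] F [ 0.2  0.5 -2.2] w 45.5
[[30,-29,-29,0,0.0,0.0,-0.076],[30,-27,-31,0,0.0,0.0,-0.076],[30,-24,-33,0,0.0,0.0,-0.076],[30,-22,-35,0,0.0,0.0,-0.076],[30,-19,-37,0,0.0,0.0,-0.076],[30,-16,-38,0,0.0,0.0,-0.076],[30,-13,-39,0,0.0,0.0,-0.076],[30,-10,-40,0,0.0,0.0,-0.076],[30,19,-34,0,0.0,0.0,-0.035],[30,20,-33,0,0.0,0.0,-0.035],[30,21,-32,0,0.0,0.0,-0.035],[30,22,-32,0,0.0,0.0,-0.035],[30,23,-31,0,0.0,0.0,-0.035],[30,0,0,42,0.0,0.0,0.0],[30,0,0,42,0.0,0.0,0.0],[30,0,0,42,0.0,0.0,0.0]]
```

>>> send_rows:
  plan:
    - [30,-29,-29,0,0,0,-0.076]
    - [30,-27,-31,0,0,0,-0.076]
    - [30,-24,-33,0,0,0,-0.076]
    - [30,-22,-35,0,0,0,-0.076]
    - [30,-19,-37,0,0,0,-0.076]
    - [30,-16,-38,0,0,0,-0.076]
    - [30,-13,-39,0,0,0,-0.076]
    - [30,-10,-40,0,0,0,-0.076]
    - [30,19,-34,0,0,0,-0.035]
    - [30,20,-33,0,0,0,-0.035]
    - [30,21,-32,0,0,0,-0.035]
    - [30,22,-32,0,0,0,-0.035]

```text
time_s: 29.9
tool_pos: [0.5682, 0.1708, 0.156]
tool_rot: [180.0, -0.0, -7.0]
force: [0.1, -0.1, -0.7]
grip_width: 0.0453
```

>>> send_rows:
  plan:
    - [30,23,-31,0,0,0,-0.035]
    - [30,0,0,0,0,0,0]
    - [30,0,0,38,0,0,0]
    - [30,0,0,38,0,0,0]
    - [30,0,0,38,0,0,0]
    - [30,0,0,12,0,0,0]
    - [30,0,0,0,0,0,0]

```text
time_s: 30.6
tool_pos: [0.5927, 0.197, 0.0294]
tool_rot: [179.9, 0.1, -5.0]
force: [0.5, -0.0, -1.3]
grip_width: 0.0453
```

>>> send_rows:
  plan:
    - [30,0,0,3,0,0,0]
    - [30,0,0,0,0,0,0]
    - [54,0,0,0,0,0,0]
    - [54,0,0,0,0,0,0]
    - [54,0,0,0,0,0,0]
    - [54,0,0,-15,0,0,0]
    - [54,0,0,-40,0,0,0]
    - [54,0,0,-40,0,0,0]
    - [54,0,0,-35,0,0,0]
    - [66,-35,30,0,0,0,0]
    - [66,-35,30,0,0,0,0]
    - [66,0,0,0,0,0,0]

```text
time_s: 31.8
tool_pos: [0.5144, 0.1398, 0.1565]
tool_rot: [179.5, 0.1, -5.2]
force: [0.8, -0.3, 0.3]
grip_width: 0.0647
```

Run:
```python
from h import *
jars()
go([(66,.45,.0,.157,-20),(66,.4295,-.355,.157,-50),(66,.4295,-.355,.006,-50)],step=46)
```

```text
scene 1 0.57 [0.554, -0.279] [0.564, -0.283] amber
scene 3 0.89 [0.429, -0.355] [0.441, -0.358] amber
scene 3 0.83 [0.331, -0.28] [0.346, -0.284] GREEN
scene 3 0.58 [0.348, -0.384] [0.363, -0.386] GREEN
scene 3 0.55 [0.402, -0.451] [0.415, -0.451] GREEN
scene 5 0.59 [0.532, -0.352] [0.542, -0.355] amber
scene 5 0.38 [0.553, -0.278] [0.563, -0.282] amber
16 rows 32.15 [0.5194 0.1462 0.1573] [-179.9   -0.    -4.9] F [-0.   0.7 -0.4] w 66.2
[[66,-14,38,0,0.0,0.0,0.066],[66,-12,39,0,0.0,0.0,0.066],[66,-9,39,0,0.0,0.0,0.066],[66,-6,40,0,0.0,0.0,0.066],[66,13,43,0,0.0,0.0,0.065],[66,16,42,0,0.0,0.0,0.065],[66,18,41,0,0.0,0.0,0.065],[66,21,39,0,0.0,0.0,0.065],[66,23,38,0,0.0,0.0,0.065],[66,26,36,0,0.0,0.0,0.065],[66,28,34,0,0.0,0.0,0.065],[66,30,33,0,0.0,0.0,0.065],[66,0,0,38,0.0,0.0,0.0],[66,0,0,38,0.0,0.0,0.0],[66,0,0,38,0.0,0.0,0.0],[66,0,0,38,0.0,0.0,0.0]]
```

>>> send_rows:
  plan:
    - [66,-14,38,0,0,0,0.066]
    - [66,-12,39,0,0,0,0.066]
    - [66,-9,39,0,0,0,0.066]
    - [66,-6,40,0,0,0,0.066]
    - [66,13,43,0,0,0,0.065]
    - [66,16,42,0,0,0,0.065]
    - [66,18,41,0,0,0,0.065]
    - [66,21,39,0,0,0,0.065]
    - [66,23,38,0,0,0,0.065]
    - [66,26,36,0,0,0,0.065]
    - [66,28,34,0,0,0,0.065]
    - [66,30,33,0,0,0,0.065]

```text
time_s: 33.35
tool_pos: [0.4296, -0.3585, 0.1566]
tool_rot: [-180.0, 0.0, -50.0]
force: [1.0, 0.3, 1.2]
grip_width: 0.066
```

>>> send_rows:
  plan:
    - [66,0,0,36,0,0,0]
    - [66,0,0,0,0,0,0]
    - [66,0,0,0,0,0,0]

```text
time_s: 33.65
tool_pos: [0.4293, -0.3555, 0.1204]
tool_rot: [-179.9, 0.2, -49.8]
force: [0.8, 0.7, 0.4]
grip_width: 0.0658
```

Run:
```python
from h import *
jars(('scene',))
go([(66,.4295,-.355,.006,-50)])
s=slot(15,-76)
go([(30,.46,.0,.157,-15),(30,s[0],s[1],.157,-5),(30,s[0],s[1],.03,-5)],start=(.4295,-.355,.157,-50),step=48)
```

```text
scene 1 0.6 [0.554, -0.279] [0.564, -0.283] amber
scene 3 0.93 [0.348, -0.384] [0.362, -0.386] GREEN
scene 3 0.57 [0.403, -0.451] [0.416, -0.451] GREEN
scene 3 0.56 [0.428, -0.356] [0.441, -0.358] amber
scene 5 0.67 [0.539, 0.055] [0.549, 0.044] amber
scene 5 0.56 [0.533, -0.351] [0.543, -0.354] amber
3 rows 34.0 [ 0.4292 -0.3572  0.1221] [ 1.80e+02 -1.00e-01 -4.99e+01] F [0.4 0.4 0.7] w 66.2
[[66,-1,-1,39,0.0,-0.001,0.001],[66,-1,-1,39,0.0,-0.001,0.001],[66,-1,-1,39,0.0,-0.001,0.001]]
15 rows 34.0 [ 0.4292 -0.3572  0.1221] [ 1.80e+02 -1.00e-01 -4.99e+01] F [0.4 0.4 0.7] w 66.2
[[30,-32,-31,0,0.0,0.0,-0.076],[30,-29,-34,0,0.0,0.0,-0.076],[30,-26,-36,0,0.0,0.0,-0.076],[30,-24,-38,0,0.0,0.0,-0.076],[30,-21,-39,0,0.0,0.0,-0.076],[30,-18,-41,0,0.0,0.0,-0.076],[30,-14,-42,0,0.0,0.0,-0.076],[30,-11,-43,0,0.0,0.0,-0.076],[30,23,-38,0,0.0,0.0,-0.044],[30,24,-37,0,0.0,0.0,-0.044],[30,26,-36,0,0.0,0.0,-0.044],[30,28,-35,0,0.0,0.0,-0.044],[30,0,0,42,0.0,0.0,0.0],[30,0,0,42,0.0,0.0,0.0],[30,0,0,42,0.0,0.0,0.0]]
```

>>> send_rows:
  plan:
    - [66,0,0,39,0,0,0]
    - [66,0,0,39,0,0,0]
    - [66,0,0,38,0,0,0]
    - [66,0,0,0,0,0,0]
    - [30,0,0,0,0,0,0]
    - [30,0,0,0,0,0,0]
    - [30,0,0,0,0,0,0]
    - [30,0,0,0,0,0,0]
    - [30,0,0,-40,0,0,0]
    - [30,0,0,-40,0,0,0]
    - [30,0,0,-40,0,0,0]
    - [30,0,0,-31,0,0,0]

```text
time_s: 35.2
tool_pos: [0.4292, -0.3576, 0.1593]
tool_rot: [180.0, -0.2, -49.9]
force: [0.1, -0.5, -1.4]
grip_width: 0.0455
```

>>> send_rows:
  plan:
    - [30,-32,-31,0,0,0,-0.076]
    - [30,-29,-34,0,0,0,-0.076]
    - [30,-26,-36,0,0,0,-0.076]
    - [30,-24,-38,0,0,0,-0.076]
    - [30,-21,-39,0,0,0,-0.076]
    - [30,-18,-41,0,0,0,-0.076]
    - [30,-14,-42,0,0,0,-0.076]
    - [30,-11,-43,0,0,0,-0.076]
    - [30,23,-38,0,0,0,-0.044]
    - [30,24,-37,0,0,0,-0.044]
    - [30,26,-36,0,0,0,-0.044]
    - [30,28,-35,0,0,0,-0.044]

```text
time_s: 36.4
tool_pos: [0.5874, 0.122, 0.1563]
tool_rot: [180.0, -0.0, -5.0]
force: [0.4, 0.1, 0.5]
grip_width: 0.0453
```

Run:
```python
from h import *
s=slot(15,-76); env.read_camera('top')
go([(30,s[0],s[1],.028,-5)])
```

```text
4 rows 36.45 [0.5905 0.1304 0.1545] [-1.794e+02 -1.000e-01 -4.500e+00] F [5.8 5.  0.3] w 45.3
[[30,-1,2,32,-0.003,0.0,0.002],[30,-1,2,32,-0.003,0.0,0.002],[30,-1,2,32,-0.003,0.0,0.002],[30,-1,2,32,-0.003,0.0,0.002]]
```

>>> send_rows:
  plan:
    - [30,0,0,0,0,0,0]
    - [30,0,0,0,0,0,0]
    - [30,0,0,38,0,0,0]
    - [30,0,0,38,0,0,0]
    - [30,0,0,36,0,0,0]
    - [30,0,0,12,0,0,0]
    - [30,0,0,0,0,0,0]
    - [30,0,0,0,0,0,0]

```text
time_s: 37.25
tool_pos: [0.5871, 0.1209, 0.034]
tool_rot: [180.0, -0.2, -5.1]
force: [-0.1, 0.4, -0.5]
grip_width: 0.0454
```

>>> send_rows:
  plan:
    - [30,0,0,7,0,0,0]
    - [30,0,0,0,0,0,0]
    - [54,0,0,0,0,0,0]
    - [54,0,0,0,0,0,0]
    - [54,0,0,0,0,0,0]
    - [54,0,0,-15,0,0,0]
    - [54,0,0,-40,0,0,0]
    - [54,0,0,-40,0,0,0]
    - [54,0,0,-35,0,0,0]
    - [66,-35,20,0,0,0,0]
    - [66,-35,20,0,0,0,0]
    - [66,0,0,0,0,0,0]

```text
time_s: 38.45
tool_pos: [0.5086, 0.0845, 0.1548]
tool_rot: [179.6, 0.1, -5.2]
force: [0.5, -1.3, 0.1]
grip_width: 0.0649
```

Run:
```python
from h import *
jars()
go([(66,.49,-.1,.157,-30),(66,.553,-.278,.157,-50),(66,.553,-.278,.006,-50)],step=44)
```

```text
scene 1 0.62 [0.554, -0.278] [0.564, -0.282] amber
scene 3 0.75 [0.348, -0.385] [0.363, -0.386] GREEN
scene 3 0.62 [0.332, -0.279] [0.346, -0.283] GREEN
scene 5 0.95 [0.533, -0.352] [0.543, -0.354] amber
14 rows 38.8 [0.5134 0.0888 0.1552] [-179.9   -0.    -4.9] F [0.9 1.  0.2] w 65.9
[[66,-1,38,0,0.0,0.0,0.088],[66,2,38,0,0.0,0.0,0.088],[66,5,38,0,0.0,0.0,0.088],[66,8,37,0,0.0,0.0,0.088],[66,12,36,0,0.0,0.0,0.088],[66,29,25,0,0.0,0.0,0.07],[66,30,22,0,0.0,0.0,0.07],[66,32,20,0,0.0,0.0,0.07],[66,33,18,0,0.0,0.0,0.07],[66,34,16,0,0.0,0.0,0.07],[66,0,0,38,0.0,0.0,0.0],[66,0,0,38,0.0,0.0,0.0],[66,0,0,38,0.0,0.0,0.0],[66,0,0,38,0.0,0.0,0.0]]
```

>>> send_rows:
  plan:
    - [66,-1,38,0,0,0,0.088]
    - [66,2,38,0,0,0,0.088]
    - [66,5,38,0,0,0,0.088]
    - [66,8,37,0,0,0,0.088]
    - [66,12,36,0,0,0,0.088]
    - [66,29,25,0,0,0,0.07]
    - [66,30,22,0,0,0,0.07]
    - [66,32,20,0,0,0,0.07]
    - [66,33,18,0,0,0,0.07]
    - [66,34,16,0,0,0,0.07]
    - [66,0,0,36,0,0,0]
    - [66,0,0,0,0,0,0]

```text
time_s: 40.0
tool_pos: [0.5486, -0.2783, 0.1136]
tool_rot: [179.9, 0.5, -50.3]
force: [-1.4, 0.6, -1.1]
grip_width: 0.0661
```

Run:
```python
from h import *
go([(66,.553,-.278,.006,-50)])
s=slot(-42,38)
go([(30,.47,.0,.157,-15),(30,s[0],s[1],.157,-5)],start=(.553,-.278,.157,-50),step=46)
```

```text
3 rows 40.0 [ 0.5486 -0.2783  0.1136] [179.9   0.5 -50.3] F [-1.4  0.6 -1.1] w 66.1
[[66,1,-1,36,0.001,0.003,-0.002],[66,1,-1,36,0.001,0.003,-0.002],[66,1,-1,36,0.001,0.003,-0.002]]
13 rows 40.0 [ 0.5486 -0.2783  0.1136] [179.9   0.5 -50.3] F [-1.4  0.6 -1.1] w 66.1
[[30,-38,-16,0,0.0,0.0,-0.087],[30,-36,-20,0,0.0,0.0,-0.087],[30,-35,-23,0,0.0,0.0,-0.087],[30,-32,-26,0,0.0,0.0,-0.087],[30,-30,-28,0,0.0,0.0,-0.087],[30,-28,-31,0,0.0,0.0,-0.087],[30,-25,-33,0,0.0,0.0,-0.087],[30,1,-42,0,0.0,0.0,-0.029],[30,2,-42,0,0.0,0.0,-0.029],[30,3,-42,0,0.0,0.0,-0.029],[30,5,-42,0,0.0,0.0,-0.029],[30,6,-42,0,0.0,0.0,-0.029],[30,7,-41,0,0.0,0.0,-0.029]]
```

>>> send_rows:
  plan:
    - [66,0,0,36,0,0,0]
    - [66,2,-1,36,0,0,0]
    - [66,0,0,35,0,0,0]
    - [66,0,0,0,0,0,0]
    - [30,0,0,0,0,0,0]
    - [30,0,0,0,0,0,0]
    - [30,0,0,0,0,0,0]
    - [30,0,0,0,0,0,0]
    - [30,0,0,-40,0,0,0]
    - [30,0,0,-40,0,0,0]
    - [30,0,0,-40,0,0,0]
    - [30,0,0,-31,0,0,0]

```text
time_s: 41.2
tool_pos: [0.5536, -0.28, 0.1662]
tool_rot: [-180.0, -0.2, -50.3]
force: [1.1, -0.4, -1.9]
grip_width: 0.0452
```

>>> send_rows:
  plan:
    - [30,-38,-16,0,0,0,-0.087]
    - [30,-36,-20,0,0,0,-0.087]
    - [30,-35,-23,0,0,0,-0.087]
    - [30,-32,-26,0,0,0,-0.087]
    - [30,-30,-28,0,0,0,-0.087]
    - [30,-28,-31,0,0,0,-0.087]
    - [30,-25,-33,0,0,0,-0.087]
    - [30,1,-42,0,0,0,-0.029]
    - [30,2,-42,0,0,0,-0.029]
    - [30,3,-42,0,0,0,-0.029]
    - [30,5,-42,0,0,0,-0.029]
    - [30,6,-42,0,0,0,-0.029]

```text
time_s: 42.4
tool_pos: [0.5323, 0.2011, 0.1632]
tool_rot: [180.0, -0.0, -7.1]
force: [-0.4, -0.2, -0.3]
grip_width: 0.0456
```

>>> send_rows:
  plan:
    - [30,7,-41,0,0,0,-0.029]
    - [30,0,0,0,0,0,0]
    - [30,0,0,0,0,0,0]
    - [30,0,0,0,0,0,0]

```text
time_s: 42.8
tool_pos: [0.5439, 0.2385, 0.1629]
tool_rot: [179.9, -0.0, -5.5]
force: [0.5, -0.1, -0.6]
grip_width: 0.0453
```

Run:
```python
from h import *
s=slot(-42,38)
go([(30,s[0],s[1],.028,-5)])
```

```text
4 rows 42.8 [0.5439 0.2385 0.1629] [179.9  -0.   -5.5] F [ 0.5 -0.1 -0.6] w 45.3
[[30,-1,-1,34,0.0,0.0,-0.002],[30,-1,-1,34,0.0,0.0,-0.002],[30,-1,-1,34,0.0,0.0,-0.002],[30,-1,-1,34,0.0,0.0,-0.002]]
```

>>> send_rows:
  plan:
    - [30,-2,-2,38,0,0,0]
    - [30,-2,-2,38,0,0,0]
    - [30,0,0,36,0,0,0]
    - [30,0,0,10,0,0,0]
    - [30,0,0,0,0,0,0]
    - [30,0,0,0,0,0,0]

```text
time_s: 43.4
tool_pos: [0.5415, 0.2441, 0.0428]
tool_rot: [-180.0, -0.1, -5.5]
force: [0.2, 0.3, -0.1]
grip_width: 0.0452
```

>>> send_rows:
  plan:
    - [30,0,0,3,0,0,0]
    - [30,0,0,0,0,0,0]

```text
time_s: 43.6
tool_pos: [0.541, 0.2445, 0.0392]
tool_rot: [-180.0, -0.1, -5.4]
force: [-0.3, -0.3, -1.7]
grip_width: 0.0456
```

>>> send_rows:
  plan:
    - [30,0,0,2,0,0,0]
    - [30,0,0,0,0,0,0]

```text
time_s: 43.8
tool_pos: [0.5402, 0.2443, 0.0361]
tool_rot: [180.0, -0.0, -5.4]
force: [-0.3, -0.0, -1.4]
grip_width: 0.0452
```

>>> send_rows:
  plan:
    - [30,0,0,2,0,0,0]
    - [30,0,0,0,0,0,0]
    - [54,0,0,0,0,0,0]
    - [54,0,0,0,0,0,0]
    - [54,0,0,0,0,0,0]
    - [54,0,0,-15,0,0,0]
    - [54,0,0,-40,0,0,0]
    - [54,0,0,-40,0,0,0]
    - [54,0,0,-30,0,0,0]
    - [66,-10,35,0,0,0,0]
    - [66,-10,35,0,0,0,0]
    - [66,0,0,0,0,0,0]

```text
time_s: 45.0
tool_pos: [0.5138, 0.1702, 0.1593]
tool_rot: [179.7, -0.0, -5.8]
force: [0.7, -1.2, 0.1]
grip_width: 0.0646
```

Run:
```python
from h import *
jars()
go([(66,.47,.0,.157,-15),(66,.532,-.351,.157,-50),(66,.532,-.351,.006,-50)],step=46)
```

```text
scene 3 0.96 [0.332, -0.28] [0.347, -0.284] GREEN
scene 3 0.88 [0.403, -0.45] [0.417, -0.45] GREEN
scene 3 0.83 [0.347, -0.384] [0.361, -0.386] GREEN
scene 5 0.86 [0.531, -0.353] [0.541, -0.355] amber
scene 5 0.74 [0.795, 0.03] [0.8, 0.02] amber
16 rows 45.35 [0.5135 0.1782 0.1592] [-179.9   -0.    -5.3] F [-0.4 -1.   0.2] w 65.7
[[66,-7,45,1,0.0,0.0,0.043],[66,-5,46,1,0.0,0.0,0.043],[66,-3,46,1,0.0,0.0,0.043],[66,-1,46,1,0.0,0.0,0.043],[66,19,40,0,0.0,0.0,0.076],[66,22,39,0,0.0,0.0,0.076],[66,25,37,0,0.0,0.0,0.076],[66,28,35,0,0.0,0.0,0.076],[66,30,33,0,0.0,0.0,0.076],[66,33,30,0,0.0,0.0,0.076],[66,35,28,0,0.0,0.0,0.076],[66,37,25,0,0.0,0.0,0.076],[66,0,0,38,0.0,0.0,0.0],[66,0,0,38,0.0,0.0,0.0],[66,0,0,38,0.0,0.0,0.0],[66,0,0,38,0.0,0.0,0.0]]
```

>>> send_rows:
  plan:
    - [66,-7,45,1,0,0,0.043]
    - [66,-5,46,1,0,0,0.043]
    - [66,-3,46,1,0,0,0.043]
    - [66,-1,46,1,0,0,0.043]
    - [66,19,40,0,0,0,0.076]
    - [66,22,39,0,0,0,0.076]
    - [66,25,37,0,0,0,0.076]
    - [66,28,35,0,0,0,0.076]
    - [66,30,33,0,0,0,0.076]
    - [66,33,30,0,0,0,0.076]
    - [66,35,28,0,0,0,0.076]
    - [66,37,25,0,0,0,0.076]

```text
time_s: 46.55
tool_pos: [0.5326, -0.3543, 0.1544]
tool_rot: [-180.0, 0.0, -50.2]
force: [0.7, 0.4, 0.8]
grip_width: 0.066
```

>>> send_rows:
  plan:
    - [66,0,0,36,0,0,0]
    - [66,0,0,0,0,0,0]
    - [66,0,0,0,0,0,0]

```text
time_s: 46.85
tool_pos: [0.532, -0.3513, 0.1184]
tool_rot: [-180.0, 0.2, -49.9]
force: [0.5, 0.6, 0.6]
grip_width: 0.0661
```

Run:
```python
from h import *
jars(('scene',))
go([(66,.5315,-.352,.006,-50)])
s=slot(-42,-38)
go([(30,.46,.0,.157,-15),(30,s[0],s[1],.157,-5)],start=(.5315,-.352,.157,-50),step=46)
```

```text
scene 3 0.64 [0.403, -0.45] [0.416, -0.45] GREEN
scene 5 0.71 [0.532, -0.353] [0.543, -0.356] amber
3 rows 47.2 [ 0.532  -0.3534  0.1202] [ 1.80e+02 -1.00e-01 -5.01e+01] F [ 0.3 -0.   0.1] w 65.9
[[66,-1,0,38,0.0,-0.001,0.0],[66,-1,0,38,0.0,-0.001,0.0],[66,0,0,38,0.0,-0.001,0.0]]
12 rows 47.2 [ 0.532  -0.3534  0.1202] [ 1.80e+02 -1.00e-01 -5.01e+01] F [ 0.3 -0.   0.1] w 65.9
[[30,-39,-21,0,0.0,0.0,-0.076],[30,-38,-24,0,0.0,0.0,-0.076],[30,-36,-27,0,0.0,0.0,-0.076],[30,-34,-30,0,0.0,0.0,-0.076],[30,-31,-32,0,0.0,0.0,-0.076],[30,-29,-35,0,0.0,0.0,-0.076],[30,-26,-37,0,0.0,0.0,-0.076],[30,-23,-39,0,0.0,0.0,-0.076],[30,7,-45,0,0.0,0.0,-0.044],[30,9,-44,0,0.0,0.0,-0.044],[30,11,-44,0,0.0,0.0,-0.044],[30,13,-44,0,0.0,0.0,-0.044]]
```

>>> send_rows:
  plan:
    - [66,0,0,38,0,0,0]
    - [66,0,0,38,0,0,0]
    - [66,0,0,37,0,0,0]
    - [66,0,0,0,0,0,0]
    - [30,0,0,0,0,0,0]
    - [30,0,0,0,0,0,0]
    - [30,0,0,0,0,0,0]
    - [30,0,0,0,0,0,0]
    - [30,0,0,-40,0,0,0]
    - [30,0,0,-40,0,0,0]
    - [30,0,0,-40,0,0,0]
    - [30,0,0,-31,0,0,0]

```text
time_s: 48.4
tool_pos: [0.5323, -0.3537, 0.1604]
tool_rot: [-180.0, -0.2, -50.1]
force: [0.3, -0.9, -1.4]
grip_width: 0.0448
```

>>> send_rows:
  plan:
    - [30,-39,-21,0,0,0,-0.076]
    - [30,-38,-24,0,0,0,-0.076]
    - [30,-36,-27,0,0,0,-0.076]
    - [30,-34,-30,0,0,0,-0.076]
    - [30,-31,-32,0,0,0,-0.076]
    - [30,-29,-35,0,0,0,-0.076]
    - [30,-26,-37,0,0,0,-0.076]
    - [30,-23,-39,0,0,0,-0.076]
    - [30,7,-45,0,0,0,-0.044]
    - [30,9,-44,0,0,0,-0.044]
    - [30,11,-44,0,0,0,-0.044]
    - [30,13,-44,0,0,0,-0.044]

```text
time_s: 49.6
tool_pos: [0.5355, 0.1659, 0.1572]
tool_rot: [179.9, -0.1, -5.2]
force: [0.6, -0.2, 0.5]
grip_width: 0.0454
```

>>> send_rows:
  plan:
    - [30,0,0,0,0,0,0]
    - [30,0,0,0,0,0,0]
    - [30,0,0,0,0,0,0]

```text
time_s: 49.9
tool_pos: [0.5344, 0.1639, 0.157]
tool_rot: [179.9, -0.0, -5.2]
force: [-0.6, -0.7, -0.8]
grip_width: 0.0453
```

Run:
```python
from h import *
s=slot(-42,-38)
go([(30,s[0],s[1],.028,-5)])
```

```text
4 rows 49.9 [0.5344 0.1639 0.157 ] [179.9  -0.   -5.2] F [-0.6 -0.7 -0.8] w 45.3
[[30,0,-1,32,0.0,0.0,-0.001],[30,0,-1,32,0.0,0.0,-0.001],[30,0,0,32,0.0,0.0,-0.001],[30,0,0,32,0.0,0.0,-0.001]]
```

>>> send_rows:
  plan:
    - [30,0,-1,38,0,0,0]
    - [30,0,-1,38,0,0,0]
    - [30,0,0,36,0,0,0]
    - [30,0,0,9,0,0,0]
    - [30,0,0,0,0,0,0]
    - [30,0,0,0,0,0,0]

```text
time_s: 50.5
tool_pos: [0.5361, 0.1665, 0.0378]
tool_rot: [-180.0, -0.2, -5.3]
force: [-0.9, 0.5, -1.8]
grip_width: 0.0453
```

>>> send_rows:
  plan:
    - [30,0,0,3,0,0,0]
    - [30,0,0,0,0,0,0]

```text
time_s: 50.7
tool_pos: [0.5355, 0.167, 0.0341]
tool_rot: [-180.0, -0.1, -5.2]
force: [-0.3, -0.7, -1.4]
grip_width: 0.0453
```

>>> send_rows:
  plan:
    - [30,0,0,4,0,0,0]
    - [30,0,0,0,0,0,0]
    - [54,0,0,0,0,0,0]
    - [54,0,0,0,0,0,0]
    - [54,0,0,0,0,0,0]
    - [54,0,0,-15,0,0,0]
    - [54,0,0,-40,0,0,0]
    - [54,0,0,-40,0,0,0]
    - [54,0,0,-40,0,0,0]
    - [66,-30,45,0,0,0,0]
    - [66,-25,45,0,0,0,0]
    - [66,0,0,0,0,0,0]

```text
time_s: 51.9
tool_pos: [0.4826, 0.0885, 0.1666]
tool_rot: [179.4, -0.2, -5.8]
force: [-0.0, -1.1, 0.9]
grip_width: 0.0645
```

>>> send_rows:
  plan:
    - [66,0,45,0,0,0,0]
    - [66,0,45,0,0,0,0]
    - [66,0,45,0,0,0,0]
    - [66,0,45,0,0,0,0]
    - [66,0,45,0,0,0,0]
    - [66,0,45,0,0,0,0]
    - [66,0,0,0,0,0,0]
    - [66,0,0,0,0,0,0]

```text
time_s: 52.7
tool_pos: [0.4598, -0.1714, 0.1661]
tool_rot: [-179.8, -0.1, -5.2]
force: [0.9, 0.7, 0.7]
grip_width: 0.0662
```

Run:
```python
from h import *
jars(('top','scene'))
S=env.read_camera('scene')[:,:,::-1];T=env.read_camera('top')[:,:,::-1]
cv2.imwrite('pics/fin.png',np.vstack([cv2.convertScaleAbs(np.hstack([cv2.resize(S[20:200,270:480],(392,336),interpolation=2),cv2.resize(T[130:250,60:240],(400,267),interpolation=2)[:336]if 0 else cv2.copyMakeBorder(cv2.resize(T[130:250,60:240],(405,270),interpolation=2),0,66,0,0,cv2.BORDER_CONSTANT)]),alpha=1.8),cv2.convertScaleAbs(cv2.resize(S[:,:],(797,260)),alpha=1.4)]))
ct=env.get_calibration('top');cs=env.get_calibration('scene')
P=pin_at(0,3.01)[1];print('stop px scene',proj(cs,P),'top',proj(ct,P))
for s in((15,76),(15,0),(15,-76),(-42,38),(-42,-38)):print(s,slot(*s).round(3),proj(ct,slot(*s)+[0,0,.054]).round(0))
```

```text
top 0 0.65 [0.594, 0.202] [0.592, 0.196] amber
top 1 0.55 [0.538, 0.25] [0.537, 0.243] amber
top 3 0.64 [0.402, -0.451] [0.403, -0.445] GREEN
top 3 0.63 [0.347, -0.385] [0.349, -0.38] GREEN
top 3 0.56 [0.584, 0.126] [0.583, 0.122] amber
top 4 0.61 [0.598, 0.284] [0.596, 0.277] amber
top 5 0.72 [0.531, 0.172] [0.53, 0.167] amber
scene 3 0.9 [0.404, -0.449] [0.417, -0.45] GREEN
scene 3 0.6 [0.348, -0.384] [0.363, -0.385] GREEN
scene 3 0.58 [0.329, -0.28] [0.344, -0.284] GREEN
scene 5 0.57 [0.508, 0.178] [0.519, 0.164] amber
stop px scene [[302.95558493 155.64428348]] top [[216.71428585 174.14351547]]
(15, 76) [0.6   0.274 0.02 ] [[122. 177.]]
(15, 0) [0.594 0.199 0.02 ] [[147. 178.]]
(15, -76) [0.587 0.123 0.02 ] [[172. 180.]]
(-42, 38) [0.54  0.242 0.02 ] [[133. 196.]]
(-42, -38) [0.534 0.166 0.02 ] [[158. 198.]]
```

View pics/fin.png

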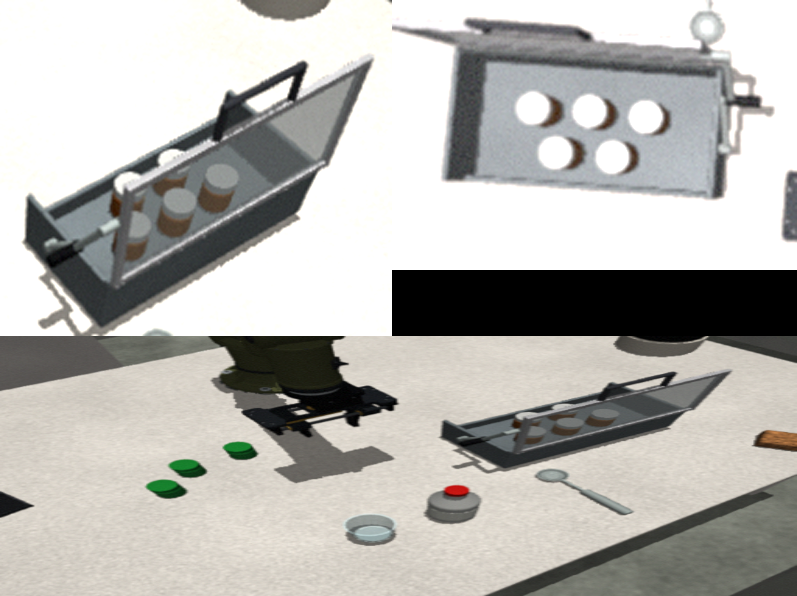

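The final view shows all five amber jars standing in the rack, the lid up and the pin at its stop. The green jars, bottle, beaker and spoon haven't moved.

```bash
python3 -c "
from cell import env
print(env.get_obs()['force'],env.get_obs()['time_s']); print(env.sign_off())"
```

```text
[-0.53118213  0.39810755  0.28296079] 53.5
the job is handed in; nothing more can be done
None
```

The job is handed in at 53.5 s: the lid is up with its stay locked, and all five amber jars stand upright on the rack floor behind the lip.

- **Lid and stay:** I raised the lid by its handle, released it at about 1.47, and pushed the knee pin past straight. The pin took 17 N against a solid stop.
- **Jars:** Five of the six possible amber jars were present. The last top view puts each within about 5 mm of its planned spot. No jar was seen to have been knocked aside.
- **Bystanders:** The green jars measured within about 3 mm of their starting places. The bottle, beaker and spoon look unmoved in the picture, but I did not measure them again.
- **Last checks:** The final picture shows the lid standing up unaided, the pin at its stop and the arm touching nothing.

Two things went wrong on the way and were mended:
- **First handle pinch:** it closed above the bar.
- **First pin pushes:** after moving the pin past straight, the fingers slid over it without reaching a felt stop.

In both cases the finger ends acted about 19 mm higher than the tool position reported, so I redid each one lower. I never found out why.

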